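# Stock the tea caddy

## Task

Stock the tea caddy for service: stand every tea tin upright and flat in the caddy's bay in a single row, long side across the bay, the first tin tight against the bay's end wall and each next one butted flush against its neighbour with no gap. Move every tea plate from the draining stand to the caddy's slots, each standing on edge in a slot of its own and centred across the caddy. Do not disturb the jar, the mug or the lantern.

Things in the scene. Friction and masses are not known exactly. Their poses are not given: they have to be found in the camera images.
- bay_end (a point): frame in the caddy, axes as the caddy's: on the tin bay's floor (6 mm above the counter), at the inner face of its end wall, midway across. The bay runs 235 mm along +y from here, 72 mm wide in x between side walls 12 mm thick and 16 mm above the floor; the end wall is 8 mm thick, 44 mm above the floor. Tins go with their 66 mm side across: centres at y = 25, 75, 125 .. mm
- stand: steel draining stand for plates, fixed to the counter, 100 (x) x 148 (y) mm, origin under its centre; three slots across it at y = -50, 0 and +50 mm, each 15 mm wide, its floor 6 mm above the counter, between ribs 28 mm high above that floor and 85 mm long in x
- caddy: brown wooden tea caddy, fixed to the counter, 112 mm wide (its x), 388 mm long (its y, from y = -194 to +194 mm), with a 6 mm floor; origin in the middle of its underside. From its closed -y end wall a low-walled bay for tins takes up 235 mm; the rest, to its +y end, has three plate slots across it
- slot0 (a point): frame at the middle of the floor (6 mm above the counter) of the caddy's plate slot 1 of 3, counted from the tin bay; axes as the caddy's. The slot is 15 mm wide in y, open at both ends in x, between ribs that stand 28 mm above the floor and are 96 mm long in x; slots are 50 mm apart, the first 22.5 mm past the end of the bay
- slot1 (a point): frame at the middle of the floor (6 mm above the counter) of the caddy's plate slot 2 of 3, counted from the tin bay; axes as the caddy's. The slot is 15 mm wide in y, open at both ends in x, between ribs that stand 28 mm above the floor and are 96 mm long in x; slots are 50 mm apart, the first 22.5 mm past the end of the bay
- slot2 (a point): frame at the middle of the floor (6 mm above the counter) of the caddy's plate slot 3 of 3, counted from the tin bay; axes as the caddy's. The slot is 15 mm wide in y, open at both ends in x, between ribs that stand 28 mm above the floor and are 96 mm long in x; slots are 50 mm apart, the first 22.5 mm past the end of the bay
- tin0: squat oblong metal tea tin with a dark seam under its lid, 66 (its x) x 50 (its y) x 60 high mm, about 0.2 kg, standing upright on the counter; origin at the centre of its underside. All tins are alike; three or four are present
- tin1: squat oblong metal tea tin with a dark seam under its lid, 66 (its x) x 50 (its y) x 60 high mm, about 0.2 kg, standing upright on the counter; origin at the centre of its underside. All tins are alike; three or four are present
- tin2: squat oblong metal tea tin with a dark seam under its lid, 66 (its x) x 50 (its y) x 60 high mm, about 0.2 kg, standing upright on the counter; origin at the centre of its underside. All tins are alike; three or four are present
- tin3: squat oblong metal tea tin with a dark seam under its lid, 66 (its x) x 50 (its y) x 60 high mm, about 0.2 kg, standing upright on the counter; origin at the centre of its underside. All tins are alike; three or four are present
- plate0: square-cornered white stoneware tea plate, 90 wide (its x) x 10 thick (its y) x 85 high (its z) mm, about 0.17 kg, standing on edge in a slot of the draining stand at the start; origin at the middle of its lower edge, z up. All three plates are alike
- plate1: square-cornered white stoneware tea plate, 90 wide (its x) x 10 thick (its y) x 85 high (its z) mm, about 0.17 kg, standing on edge in a slot of the draining stand at the start; origin at the middle of its lower edge, z up. All three plates are alike
- plate2: square-cornered white stoneware tea plate, 90 wide (its x) x 10 thick (its y) x 85 high (its z) mm, about 0.17 kg, standing on edge in a slot of the draining stand at the start; origin at the middle of its lower edge, z up. All three plates are alike
- jar: bystander: clear glass jar of corks, 110 diameter x 200 high mm, origin at the centre of its underside
- mug: bystander: empty brown mug, 80 diameter x 95 high mm, origin at the centre of its underside
- lantern: bystander: small brass and amber glass lantern, 80 x 80 x 172 high mm, origin at the centre of its underside
There are look-alikes about, which are no part of the job. What is shaped like the tin2 but red is not meant.

How it is judged:
By the outcome, as a careful person would: the job done as asked, in the order asked, and still so for the second after the job is handed in, with the robot touching nothing.
Of tin0, tin1, tin2, tin3 only 3 to 4 are there at a start; the rules pass over those that are not, and their reading is None.
At some moment in a run one of tin0, tin1, tin2, tin3 may be knocked a few centimetres aside while the robot is not near it.
It also fails if it takes over 210 s, if anything falls off the work surface, if the arm or the gripper's body presses on something with over 40 N, if the wrist force passes 120 N, or if a joint passes its speed limit or range.

## Robot

A 6-joint arm with a two-finger parallel gripper is mounted at the origin on the work surface. World frame = base frame: x ahead of the robot, y to its left, z up, the work surface at z = 0. Lengths are in m, angles in rad, forces in N, time in s.
With the tool pointing down it reaches from about 0.375 to 0.9 m from the base axis. Payload 3.1 kg.
Tool frame: the origin (TCP) lies midway between the tips of the shut fingers; the grasp point (between the pads) lies grip_point_offset behind it (grip_point_offset is the distance from the TCP to the grasp point, in m); y points along the fingers, z is the direction in which the jaws open and shut, and the axes are right-handed (so a half turn about y gives the same grasp; the last joint's range is limited). The gripper opens to 87 mm and grips with 3 to 60 N. Pads are 19 mm wide; open, the fingers measure 117 mm over their backs; the gripper's body (75 mm by 190 mm) begins 51 mm behind the grasp point.
Start: joints at [-1.435, 0.527, 1.433, -0, 1.181, -0.178], TCP at [0.194, -0.594, 0.223] pointing down, gripper open.
Joint ranges: [-3.08, 3.08], [-0.75, 2.2], [0.22, 2.44], [-1.43, 4.57], [0, 2.65], [-2.85, 2.85]. Speed limits (rad/s): [2.79, 2.79, 3.14, 3.14, 3.14, 3.14].

## Interface

Orientations are given as a unit quaternion [x, y, z, w].
In Python, from rig import * gives the robot as it stands.
- The arm moves only by the tool jog_arm, never from a script. Its argument "increments" is a list that holds one entry, the list of rows, each a list of 7 numbers: the turn, a rotation vector about the world's x, y, z in degrees, then the shift along the world's x, y, z in m, then the closure, from -1 (fully open) to 1 (shut), so that 0 is half open. In form: [[[rx, ry, rz, x, y, z, jaw], ...]]. A call has 1 to 8 rows; each row is the pose to reach, as a shift and turn from the pose measured when the call began; what a row does not reach only later rows make up. A row lasts 1/10 s, in which the tool goes at most 50 mm and 8.59 degrees, less where a joint would pass 70% of its speed; a pose out of reach is approached as far as the arm can. A call with a gripper value outside its range is refused whole. The fingers move at their own pace and stop on an object; "squeeze" is the grip in N (left out, the last holds). Time passes only in rows, so rows that repeat a pose let the fingers close. It gives the time, the measured TCP pose, the force and the opening at its end, in the units of the state.
- get_obs(): the state, without advancing time (a new reading comes with each control period).
- camera(name): name is "scene" or "top"; returns the picture (400x640x3 uint8, red, green, blue); there is no depth.
- camera_info(name): a dict with "K" (3x3 intrinsics, pixels), "R" (3x3) and "t" (3): a world point X has camera coordinates R X + t. Camera axes: x right, y down, z forward; pixel columns grow to the right and rows downward; lengths in m; the calibration is good to about 2 mm. A picture is of the moment at which its call begins. camera_info takes no time and is no camera call.
- hand_in(): hands the job in, once; it reports no verdict.
The state is a dict: "time": time; "q": joint angles; "joint_velocities": joint speeds; "joint_torque": joint torques, N m; "position": TCP position; "tool_rot": TCP orientation; "ft_force": force on the tool from outside, world axes, zero at the start; "moment": the same for the moment, N m; "grip_width": finger opening in m.
Only numpy, scipy, OpenCV 4.12 (cv2) and the standard library are available. Lean on these libraries where they do the work, as an engineer would, in place of code of your own. Each camera call takes 0.05 s, during which the arm holds its last target.

## Working session

There is one attempt and no reset: what is moved stays moved. The work goes in short steps, Python scripts to look and compute and a tool call to move; the robot and the scene stay as the last step left them, time stands still between calls to the robot, and variables do not carry over. Pictures are saved under pics/ and viewed, and the job is handed in when it is done.

Besides the shell and the picture viewer there is one more tool, called after "Emit:" as name(argument=value, ...) on one line, values as JSON. jog_arm: Moves the arm, as the interface text tells. Its arguments: {"type":"object","properties":{"increments":{"type":"array","items":{"type":"array","items":{"type":"array","items":{"type":"number"}}}},"squeeze":{"type":"number"}},"required":["increments"]}

```bash
ls; mkdir -p pics
python3 - <<'E'
from rig import *
import cv2
print(get_obs())
for n in("scene","top"):
    i=camera_info(n);print(n,i)
    cv2.imwrite(f"pics/{n}0.png",camera(n)[:,:,::-1])
E
```

```text
pics
{'time': 0.0, 'q': array([-1.43452023e+00,  5.28471379e-01,  1.43392073e+00, -1.40207807e-05,
        1.18137378e+00, -1.78516149e-01]), 'joint_velocities': array([ 0.00024166, -0.00017907, -0.00012673,  0.00113782,  0.00049297,
       -0.00119462]), 'joint_torque': array([-2.86182032e-03, -4.40048003e+01, -1.76588827e+01,  6.34000800e-02,
        5.84216136e-02, -1.52176181e-04]), 'position': array([ 0.19342451, -0.59354004,  0.22156256]), 'tool_rot': array([-0.11082706,  0.69913365, -0.69759709,  0.11085034]), 'ft_force': array([ 0.21529295, -0.38439209, -0.04822588]), 'moment': array([-0.00444586, -0.0090815 ,  0.02436379]), 'grip_width': 0.08712433648550515}
scene {'K': array([[385.74165621,   0.        , 326.86262425],
       [  0.        , 385.74165621, 196.32895993],
       [  0.        ,   0.        ,   1.        ]]), 'R': array([[ 0.26705203,  0.96362501,  0.01049023],
       [ 0.7632283 , -0.20484449, -0.61279793],
       [-0.58835854,  0.17165537, -0.79017002]]), 't': array([-0.14371811, -0.35359892,  1.49516205])}
top {'K': array([[495.51552601,   0.        , 313.69436892],
       [  0.        , 495.51552601, 209.09936837],
       [  0.        ,   0.        ,   1.        ]]), 'R': array([[ 0.01780437, -0.99979955, -0.00915732],
       [-0.99299864, -0.01661207, -0.11695189],
       [ 0.11677633,  0.01117546, -0.99309536]]), 't': array([0.00454246, 0.49033581, 1.76298856])}
```

View pics/scene0.png

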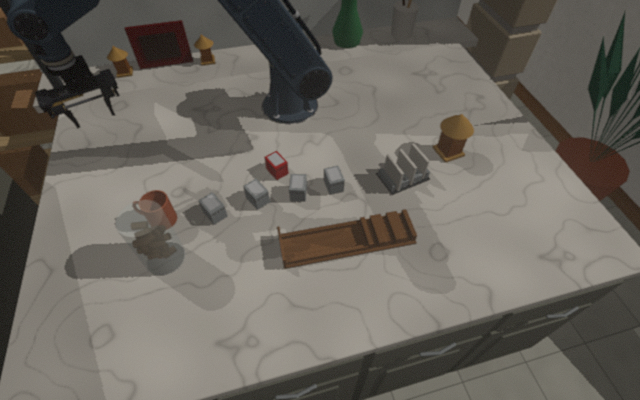

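View pics/top0.png

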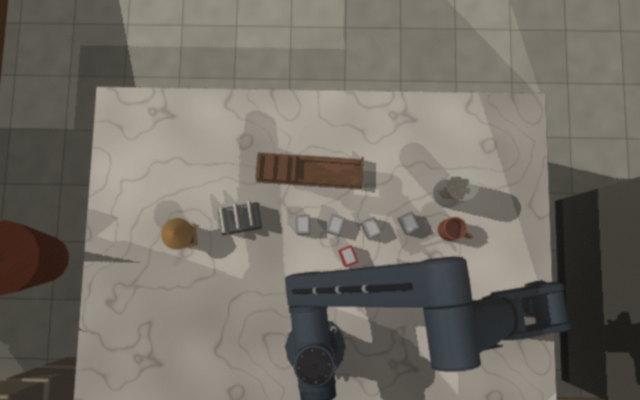

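Top view: the caddy is at about (310,170), with slots at left (+y) and the bay's end wall at (362,172). The stand is at (240,217), the grey tins at (303,224), (338,225), (373,228) and (408,223), the red look-alike at (348,256), the mug at (452,229), the jar at (455,190) and the lantern at (179,234). Next, close crops.

Run:
```python
import cv2
a=cv2.imread("pics/top0.png");b=cv2.imread("pics/scene0.png")
cv2.imwrite("pics/t0c.png",cv2.resize(a[140:270,205:425],(792,468),interpolation=cv2.INTER_CUBIC))
cv2.imwrite("pics/t0d.png",cv2.resize(a[140:240,205:375],None,fx=4.7,fy=4.7,interpolation=cv2.INTER_CUBIC))
cv2.imwrite("pics/s0c.png",cv2.resize(b[130:275,190:445],(793,451),interpolation=cv2.INTER_CUBIC))
```

```text
(no output)
```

View pics/t0c.png

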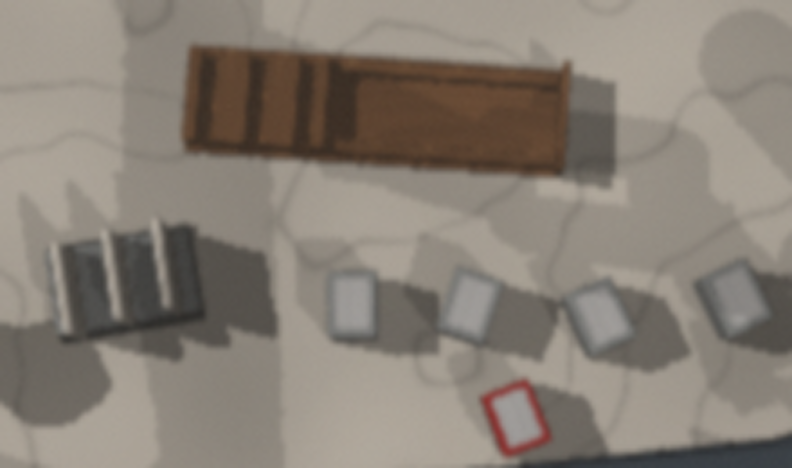

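View pics/s0c.png

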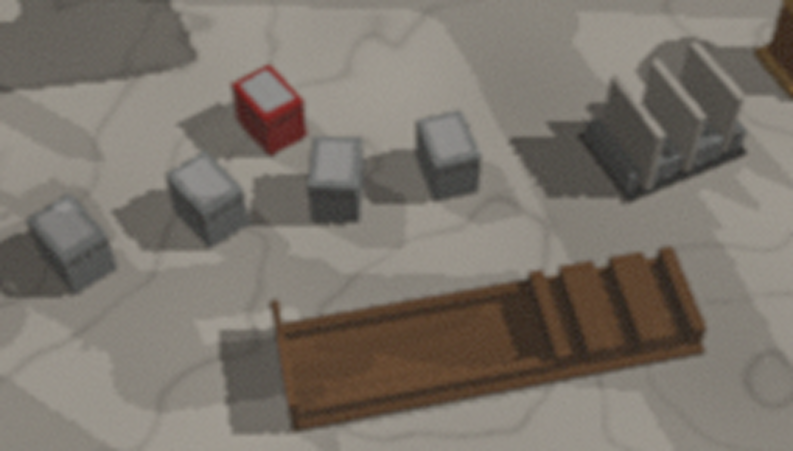

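```bash
cat > h.py <<'E'
from rig import *
import numpy as np, cv2
CI={n:camera_info(n) for n in("scene","top")}
def ray(n,uv,z):
    c=CI[n];uv=np.atleast_2d(np.asarray(uv,float))
    d=(np.linalg.inv(c["K"])@np.c_[uv,np.ones(len(uv))].T)
    d=c["R"].T@d; o=-c["R"].T@c["t"]
    s=(z-o[2])/d[2]; return (o[:,None]+s*d).T
def proj(n,X):
    c=CI[n];p=c["K"]@(c["R"]@np.atleast_2d(X).T+c["t"][:,None]);return (p[:2]/p[2]).T
def grab(n,k=3): return np.mean([camera(n).astype(float) for _ in range(k)],0)
E
python3 - <<'E'
from h import *
for n in("top","scene"):
    im=grab(n,4); np.save(f"pics/{n}1.npy",im)
    d=im[...,0]-im[...,2]
    v=np.clip(d*5,0,255).astype(np.uint8)
    x=(205,140,220,130) if n=="top" else (190,130,255,145)
    c=lambda q:cv2.resize(q[x[1]:x[1]+x[3],x[0]:x[0]+x[2]],None,fx=3.1,fy=3.1,interpolation=cv2.INTER_CUBIC)
    cv2.imwrite(f"pics/{n}rb.png",c(v))
im=np.load("pics/top1.npy")
for p in[(303,224),(338,225),(303,240),(320,200),(300,170),(225,215),(230,218)]: print(p,im[p[1],p[0]].round())
E
```

```text
(303, 224) [157. 154. 152.]
(338, 225) [157. 154. 151.]
(303, 240) [167. 160. 148.]
(320, 200) [168. 160. 149.]
(300, 170) [61. 48. 38.]
(225, 215) [72. 69. 64.]
(230, 218) [72. 71. 69.]
```

View pics/toprb.png

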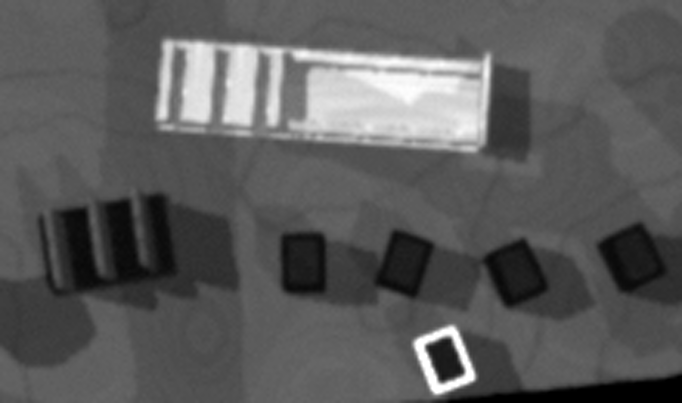

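View pics/scenerb.png

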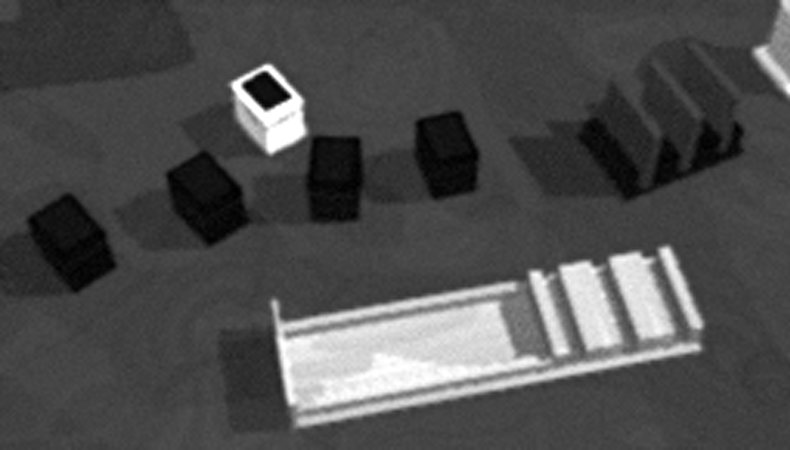

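```bash
cat >> h.py <<'E'
def chroma(im):
    im=cv2.GaussianBlur(im,(0,0),0.5)
    return (im[...,0]-im[...,2])/(im[...,0]+im[...,2]+1)
def tins(im,n="top",roi=(285,205,430,262),dbg=False):
    """grey tins: silhouette by chroma, top face by brightness; min rect on z=60mm plane"""
    S=8;x0,y0,x1,y1=roi
    big=cv2.resize(im[y0:y1,x0:x1],None,fx=S,fy=S,interpolation=cv2.INTER_CUBIC)
    ch=chroma(big);g=big.mean(2)
    m=(np.abs(ch-0.012)<0.022).astype(np.uint8)
    m=cv2.morphologyEx(m,cv2.MORPH_OPEN,np.ones((9,9),np.uint8))
    out=[]
    for c in cv2.findContours(m,cv2.RETR_EXTERNAL,cv2.CHAIN_APPROX_NONE)[0]:
        A=cv2.contourArea(c)/S/S
        if A<120 or A>700: continue
        mm=np.zeros_like(m);cv2.drawContours(mm,[c],-1,1,-1)
        def rect(mk):
            cc=max(cv2.findContours(mk,cv2.RETR_EXTERNAL,cv2.CHAIN_APPROX_NONE)[0],key=cv2.contourArea)[:,0]
            uv=(cc+0.5)/S-0.5+[x0,y0]
            P=ray(n,uv,0.06)[:,:2]
            (cx,cy),(w,h),a=cv2.minAreaRect((P*1000).astype(np.float32))
            if w<h: w,h,a=h,w,a+90
            return np.array([cx,cy,w,h,(a+90)%180-90])
        med=np.median(g[mm>0]);hi=np.percentile(g[mm>0],90)
        t=((mm>0)&(g>hi*0.80)).astype(np.uint8)
        t=cv2.morphologyEx(t,cv2.MORPH_CLOSE,np.ones((15,15),np.uint8))
        t=cv2.morphologyEx(t,cv2.MORPH_OPEN,np.ones((25,25),np.uint8))
        out.append((rect(mm),rect(t)))
    return out
E
python3 - <<'E'
from h import *
np.set_printoptions(suppress=True,precision=1)
print([(-c["R"].T@c["t"]).round(3) for c in CI.values()])
im=np.load("pics/top1.npy")
print(proj("top",[[.5,0,.06]]))
for r in tins(im): print(*r)
# profile across tin at 303,224
print(im[208:242,303].mean(1)); print(chroma(im)[208:242,303]*1000)
E
```

```text
[array([ 1.2, -0.2,  1. ]), array([ 0.3, -0. ,  1.8])]
[[317.3 205.4]]
[ 423.9 -191.3   66.    54.7   24.8] [ 426.  -192.7   55.5   40.5   24.3]
[431.5  51.6  67.2  49.4   2. ] [433.2  52.   55.6  39.9   1.1]
[433.1 -63.6  66.5  50.8 -18.4] [434.9 -63.1  56.9  45.7 -11.1]
[ 443.4 -323.5   66.1   58.2   26.5] [ 446.  -324.9   62.8   43.7   24.5]
[143.7 142.3 141.6 140.1 138.9 135.9 125.4 116.2 123.  138.2 150.3 153.2
 154.4 154.3 154.5 154.7 154.4 154.7 154.5 155.2 154.7 154.7 149.2 135.1
 116.8  96.8  84.5 100.1 128.6 151.1 156.8 157.  157.9 157.9]
[61.4 60.9 60.3 60.2 60.2 59.3 52.  32.6 19.1 17.5 19.6 19.7 20.1 19.7
 20.  19.9 18.6 19.  17.4 17.7 17.8 18.2 17.3 15.1 11.8 16.6 39.  55.6
 58.5 59.5 59.9 60.7 61.1 61.6]
```

Run:
```python
from h import *
import rig
print(grip_point_offset if 'grip_point_offset' in globals() else [x for x in dir(rig) if x[0]!='_'])
for n,(x0,y0,w,h) in dict(top=(250,145,120,50),scene=(270,205,150,65)).items():
    im=np.load(f"pics/{n}1.npy")
    S=6 if n=="top" else 5
    b=cv2.resize(im[y0:y0+h,x0:x0+w],None,fx=S,fy=S,interpolation=cv2.INTER_CUBIC)
    b=np.clip(b*1.8,0,255).astype(np.uint8)[:,:,::-1].copy()
    for k in range(0,w,10): cv2.putText(b,str(x0+k),(k*S,8),0,.3,(0,255,255));cv2.line(b,(k*S+S//2,10),(k*S+S//2,16),(0,255,255))
    for k in range(0,h,10): cv2.putText(b,str(y0+k),(0,k*S+S//2),0,.3,(0,255,0))
    cv2.imwrite(f"pics/{n}cad.png",b)
```

```text
0.0187
```

View pics/topcad.png

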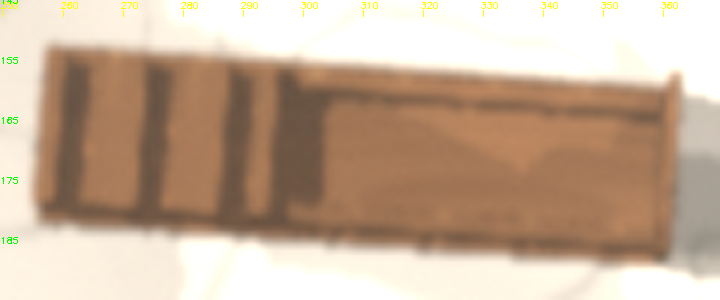

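View pics/scenecad.png

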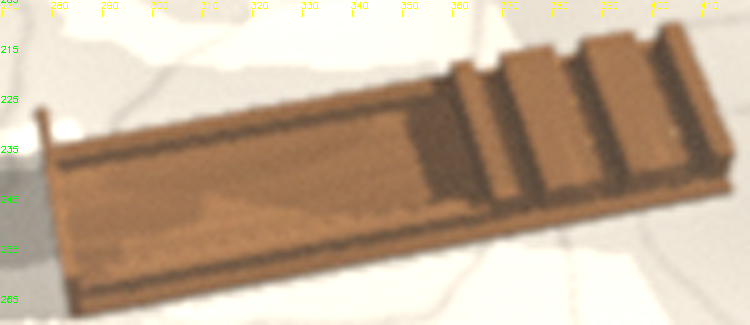

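Run:
```python
from h import *
np.set_printoptions(suppress=True,precision=4)
im=np.load("pics/top1.npy");S=8;x0,y0,x1,y1=245,140,375,200
big=cv2.resize(im[y0:y1,x0:x1],None,fx=S,fy=S,interpolation=cv2.INTER_CUBIC)
m=((big[...,0]-big[...,2])/(big.sum(2)*2/3+1)>0.11).astype(np.uint8)
m=cv2.morphologyEx(m,cv2.MORPH_CLOSE,np.ones((25,25),np.uint8))
c=max(cv2.findContours(m,cv2.RETR_EXTERNAL,cv2.CHAIN_APPROX_NONE)[0],key=cv2.contourArea)[:,0]
uv=(c+.5)/S-.5+[x0,y0]
fit=lambda P:cv2.fitLine(P.astype(np.float32),cv2.DIST_HUBER,0,.01,.01).ravel()
u,v=uv.T
mid=168+ (u-310)*0.04
far=uv[(v<mid-5)&(u>262)&(u<350)];near=uv[(v>mid+5)&(u>262)&(u<350)]
left=uv[(u<268)&(abs(v-168)<9)]; right=uv[(u>352)&(abs(v-172)<9)]
res={}
for nm,P,z in(("far",far,.006),("near",near,0),("left+y",left,.034),("right-y",right,.050)):
    W=ray("top",P,z)[:,:2];l=fit(W);res[nm]=l
    print(nm,l[:2],np.degrees(np.arctan2(l[0],l[1])) if nm in("far","near") else np.degrees(np.arctan2(-l[1],l[0])),l[2:])
f,n=res["far"],res["near"]
d=f[:2]*np.sign(f[1]);nrm=np.array([d[1],-d[0]])
print("width",(f[2:]-n[2:])@nrm, "len",(res["left+y"][2:]-res["right-y"][2:])@d)
np.save("pics/res.npy",np.array([res[k] for k in res]))
```

```text
far [0.0563 0.9984] 3.229591 [0.694  0.0455]
near [0.0534 0.9986] 3.0619643 [0.5818 0.0434]
left+y [ 0.9986 -0.0528] 3.0266554 [0.6466 0.2274]
right-y [ 0.9987 -0.0508] 2.9114432 [ 0.6225 -0.161 ]
width 0.11192708 len 0.389146
```

```bash
cat >> h.py <<'E'
CAD=np.array([.6373,.0330]);PSI=np.radians(-3.12)
RC=np.array([[np.cos(PSI),-np.sin(PSI)],[np.sin(PSI),np.cos(PSI)]])
def cad(x,y,z=0): # caddy mm -> world m
    return np.r_[CAD+RC@np.array([x,y])/1000,z/1000]
def uncad(P): return RC.T@(np.asarray(P)[:2]-CAD)*1000
E
python3 - <<'E'
from h import *
np.set_printoptions(suppress=True,precision=1)
b=cv2.imread("pics/scenecad.png");t=cv2.imread("pics/topcad.png")
pts=[(56,-194,0),(56,194,0),(56,194,6),(48,194,34),(-48,194,34),(48,179,34),(-48,179,34),(48,164,34),(-48,164,34),(48,129,34),(-48,129,34),(48,-186,22),(36,-186,22),(-36,-186,22),(56,-194,50),(-56,-194,50),(48,49,34),(-48,49,34)]
for p in pts:
    for im,n,S,o in((b,"scene",5,(270,205)),(t,"top",6,(250,145))):
        q=(proj(n,cad(*p))[0]-o+.5)*S
        cv2.circle(im,tuple(int(round(k)) for k in q),2,(0,0,255),-1)
cv2.imwrite("pics/ov_s.png",b);cv2.imwrite("pics/ov_t.png",t)
E
```

```text
(no output)
```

View pics/ov_s.png

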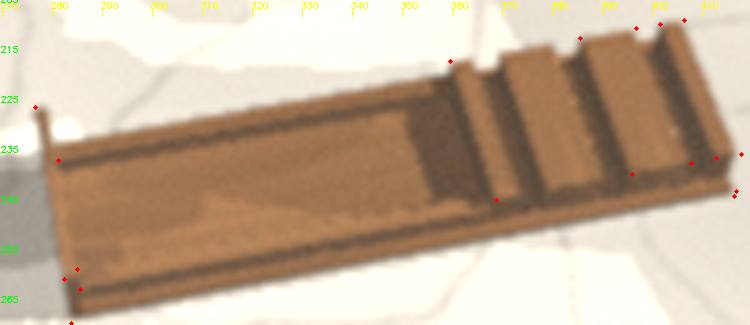

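View pics/ov_t.png

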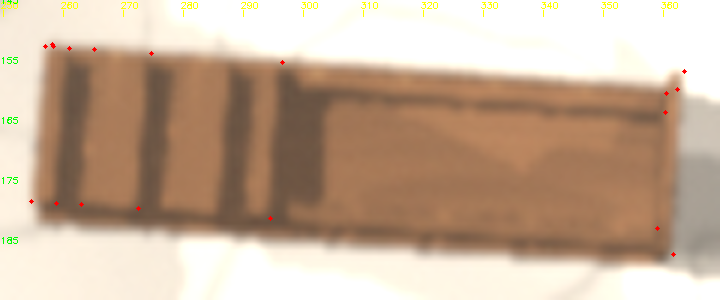

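Run:
```python
from h import *
np.set_printoptions(suppress=True,precision=2)
im=np.load("pics/scene1.npy");S=8;x0,y0,x1,y1=262,200,428,275
big=cv2.resize(im[y0:y1,x0:x1],None,fx=S,fy=S,interpolation=cv2.INTER_CUBIC)
m=((big[...,0]-big[...,2])/(big.sum(2)*2/3+1)>0.11).astype(np.uint8)
m=cv2.morphologyEx(m,cv2.MORPH_CLOSE,np.ones((15,15),np.uint8))
c=max(cv2.findContours(m,cv2.RETR_EXTERNAL,cv2.CHAIN_APPROX_NONE)[0],key=cv2.contourArea)[:,0]
uv=(c+.5)/S-.5+[x0,y0];u,v=uv.T
def line(a,b): # line px between two points; dist of contour pts
    return
near0=proj("scene",[cad(56,-194,0),cad(56,194,0)]);r0=proj("scene",[cad(48,194,34),cad(-48,194,34)]);l0=proj("scene",[cad(56,-194,50),cad(-56,-194,50)])
f0=proj("scene",[cad(-48,-150,22),cad(-48,40,22)])
for nm,(a,b),z in(("near",near0,0),("right",r0,34),("left",l0,50),("far",f0,22)):
    d=(b-a)/np.linalg.norm(b-a);n=np.array([-d[1],d[0]])
    s=(uv-a)@d;e=(uv-a)@n;L=np.linalg.norm(b-a)
    k=(abs(e)<5)&(s>.12*L)&(s<.88*L)
    W=ray("scene",uv[k],z/1000);C=np.array([uncad(p) for p in W])
    j=0 if nm in("near","far") else 1
    print(nm,k.sum(),"median",np.median(C[:,j]),"slope",np.polyfit(C[:,1-j],C[:,j],1)[0]*57.3,"deg")
```

```text
near 806 median 53.8148490797349 slope -0.104574088188224 deg
right 163 median 192.40254263277788 slope -0.27340303635863006 deg
left 255 median -195.0625423510722 slope -4.571618725754539 deg
far 386 median -47.41812241420389 slope -0.10935749539882687 deg
```

```bash
sed -i 's/^CAD=.*;PSI/CAD=np.array([.6369,.0324]);PSI/' h.py
cat >> h.py <<'E'
from scipy.spatial.transform import Rotation as Ro
def sil(n,im,roi):
    S=8;x0,y0,x1,y1=roi
    big=cv2.resize(im[y0:y1,x0:x1],None,fx=S,fy=S,interpolation=cv2.INTER_CUBIC)
    ch=(big[...,0]-big[...,2])/(big[...,0]+big[...,2]+1)
    m=(np.abs(ch-0.01)<0.028).astype(np.uint8)
    m=cv2.morphologyEx(m,cv2.MORPH_OPEN,np.ones((15,15),np.uint8))
    m=cv2.morphologyEx(m,cv2.MORPH_CLOSE,np.ones((15,15),np.uint8))
    out=[]
    for c in cv2.findContours(m,cv2.RETR_EXTERNAL,cv2.CHAIN_APPROX_NONE)[0]:
        A=cv2.contourArea(c)/S/S
        if A<180 or A>700: continue
        M=cv2.moments(c);uv=(np.array([M['m10']/M['m00'],M['m01']/M['m00']])+.5)/S-.5+[x0,y0]
        r=cv2.minAreaRect(c)
        out.append((ray(n,uv,.03)[0]*1000,A))
    return out
def tool():
    o=get_obs();R=Ro.from_quat(o["tool_rot"]).as_matrix();z=R[:,2]
    return o,np.degrees(np.arctan2(z[1],z[0])),R
def goto(xy,ang):
    """print yaw turn and shift for TCP to reach xy (m) with jaw axis at ang deg"""
    o,a,R=tool();d=(ang-a+90)%180-90
    p=o["position"];print("turn %.1f shift %.4f %.4f z now %.4f jaw ang %.1f F %s w %.4f t %.1f q6 %.2f"%(d,xy[0]-p[0],xy[1]-p[1],p[2],a,o["ft_force"].round(1),o["grip_width"],o["time"],o["q"][5]), "tilt",R[:,1].round(3))
E
python3 - <<'E'
from h import *
np.set_printoptions(suppress=True,precision=1)
for n,roi in(("top",(285,205,430,262)),("scene",(190,130,360,230))):
    for r in sil(n,np.load(f"pics/{n}1.npy"),roi): print(n,*r)
goto((.427,-.192),24.5)
E
```

```text
top [ 426.3 -194.3   30. ] 278.984375
top [434.1  52.5  30. ] 261.4453125
top [435.3 -64.8  30. ] 262.109375
top [ 446.  -328.8   30. ] 297.6875
scene [ 443.6 -327.9   30. ] 540.7265625
scene [ 423.6 -193.6   30. ] 519.9375
scene [431.2 -65.3  30. ] 458.8828125
scene [430.1  52.2  30. ] 455.28125
turn -83.5 shift 0.2335 0.4022 z now 0.2225 jaw ang -72.0 F [0.1 1.3 0.2] w 0.0869 t 0.5 q6 -0.18 tilt [ 0.  0. -1.]
```

The things that could be taken for tins, by top-view pixel, are the grey ones at (303,224), (338,225), (373,228) and (408,223), plus the red-rimmed one at (348,256), which I exclude. Both views agree on the grey centres to about 3 mm. I start with the tin at (373,228), at roughly (0.425, -0.194).

Emit:
jog_arm(increments=[[[0, 0, -40, 0.12, 0.2, 0, -1], [0, 0, -83.5, 0.2315, 0.4, 0, -1], [0, 0, -83.5, 0.2315, 0.4, -0.06, -1], [0, 0, -83.5, 0.2315, 0.4, -0.09, -1], [0, 0, -83.5, 0.2315, 0.4, -0.09, -1], [0, 0, -83.5, 0.2315, 0.4, -0.09, -1], [0, 0, -83.5, 0.2315, 0.4, -0.09, -1], [0, 0, -83.5, 0.2315, 0.4, -0.09, -1]]])

```text
time: 1.3
position: [0.3829, -0.2686, 0.1552]
tool_rot: [-0.289, -0.645, 0.646, 0.288]
ft_force: [0.5, -0.4, -0.2]
grip_width: 0.087
```

Emit:
jog_arm(increments=[[[0, 0, 0, 0, 0, 0, -1]]])

```text
time: 1.4
position: [0.383, -0.2631, 0.154]
tool_rot: [0.286, 0.647, -0.645, -0.289]
ft_force: [0.2, -0.4, -0.7]
grip_width: 0.0872
```

Run:
```python
from h import *
goto((.425,-.194),24.5)
im=camera("top");b=camera("scene")
cv2.imwrite("pics/t2.png",cv2.resize(np.hstack([im[130:270,280:440],b[120:260,180:340]]),None,fx=2.5,fy=2.5)[:,:,::-1])
```

```text
turn -17.5 shift 0.0420 0.0691 z now 0.1540 jaw ang -138.0 F [ 0.2 -0.4 -0.7] w 0.0872 t 1.4 q6 1.56 tilt [-0.002  0.004 -1.   ]
```

View pics/t2.png

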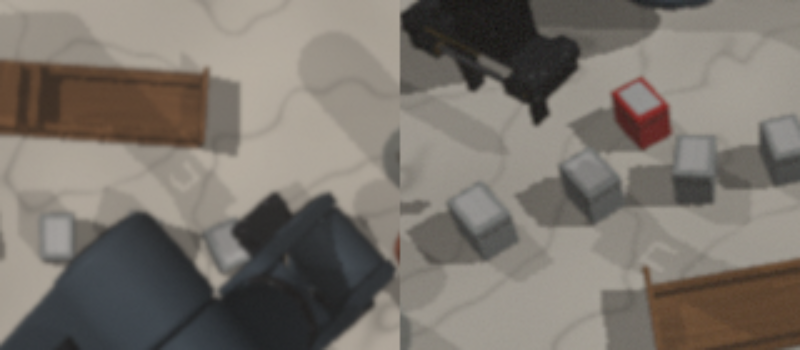

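Emit:
jog_arm(increments=[[[0, 0, -8.5, 0.02, 0.035, -0.02, -1], [0, 0, -17, 0.042, 0.069, -0.04, -1], [0, 0, -17.5, 0.042, 0.069, -0.04, -1], [0, 0, -17.5, 0.042, 0.069, -0.04, -1], [0, 0, -17.5, 0.042, 0.069, -0.04, -1]]])

```text
time: 2.0
position: [0.4259, -0.2009, 0.1157]
tool_rot: [-0.383, -0.594, 0.595, 0.381]
ft_force: [0.6, 0.1, 0.3]
grip_width: 0.0872
```

Run:
```python
from h import *
goto((.425,-.194),24.5)
im=camera("top");b=camera("scene")
cv2.imwrite("pics/t3.png",cv2.resize(np.hstack([im[150:270,280:440],b[120:240,180:340]]),None,fx=2.5,fy=2.5)[:,:,::-1])
```

```text
turn -0.1 shift -0.0009 0.0069 z now 0.1157 jaw ang -155.4 F [0.6 0.1 0.3] w 0.0872 t 2.0 q6 2.04 tilt [ 0.002 -0.003 -1.   ]
```

View pics/t3.png

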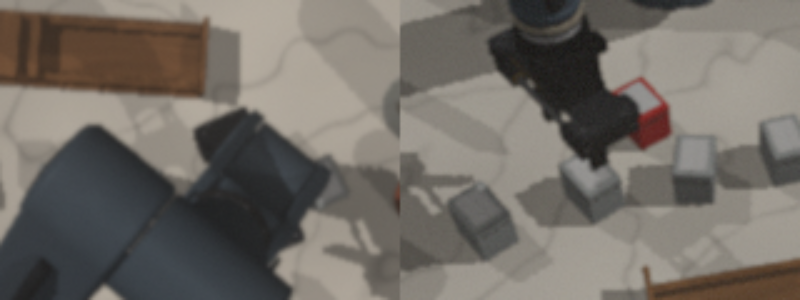

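The wrist would come close to its limit at the caddy, so I turn half a turn here first.

Emit:
jog_arm(increments=[[[0, 0, 8, 0, 0.007, 0, -1], [0, 0, 16, 0, 0.007, 0, -1], [0, 0, 24, 0, 0.007, 0, -1], [0, 0, 32, 0, 0.007, 0, -1], [0, 0, 40, 0, 0.007, 0, -1], [0, 0, 48, 0, 0.007, 0, -1], [0, 0, 56, 0, 0.007, 0, -1], [0, 0, 64, 0, 0.007, 0, -1]]])

```text
time: 2.9
position: [0.4257, -0.1953, 0.1165]
tool_rot: [-0.009, -0.707, 0.707, 0.006]
ft_force: [-0.2, 1.0, 0.2]
grip_width: 0.0868
```

Emit:
jog_arm(increments=[[[0, 0, 8, 0, 0, 0, -1], [0, 0, 16, 0, 0, 0, -1], [0, 0, 24, 0, 0, 0, -1], [0, 0, 32, 0, 0, 0, -1], [0, 0, 40, 0, 0, 0, -1], [0, 0, 48, 0, 0, 0, -1], [0, 0, 56, 0, 0, 0, -1], [0, 0, 64, 0, 0, 0, -1]]])

```text
time: 3.7
position: [0.4256, -0.1968, 0.1171]
tool_rot: [-0.368, 0.603, -0.603, 0.371]
ft_force: [-0.1, 0.9, -0.4]
grip_width: 0.0867
```

Emit:
jog_arm(increments=[[[0, 0, 8, 0, 0, 0, -1], [0, 0, 16, 0, 0, 0, -1], [0, 0, 24, 0, 0, 0, -1], [0, 0, 32, 0, 0, 0, -1], [0, 0, 40, 0, 0, 0, -1], [0, 0, 48, 0, 0, 0, -1], [0, 0, 52, 0, 0, 0, -1], [0, 0, 52, 0, 0, 0, -1]]])

```text
time: 4.5
position: [0.4257, -0.1982, 0.1176]
tool_rot: [-0.595, 0.381, -0.38, 0.597]
ft_force: [0.3, 0.2, 0.8]
grip_width: 0.0868
```

Run:
```python
from h import *
goto((.425,-.194),24.5)
```

```text
turn -0.4 shift -0.0007 0.0042 z now 0.1176 jaw ang 24.9 F [0.3 0.2 0.8] w 0.0868 t 4.5 q6 -1.12 tilt [ 0.001  0.004 -1.   ]
```

Emit:
jog_arm(increments=[[[0, 0, 0, 0, 0.004, -0.03, -1], [0, 0, 0, 0, 0.004, -0.06, -1], [0, 0, 0, 0, 0.004, -0.08, -1], [0, 0, 0, 0, 0.004, -0.091, -1], [0, 0, 0, 0, 0.004, -0.091, -1], [0, 0, 0, 0, 0.004, -0.091, 0.6], [0, 0, 0, 0, 0.004, -0.091, 0.6], [0, 0, 0, 0, 0.004, -0.091, 0.6]]], squeeze=15)

```text
time: 5.3
position: [0.4263, -0.1946, 0.0276]
tool_rot: [-0.595, 0.38, -0.381, 0.597]
ft_force: [-0.3, -0.5, 0.4]
grip_width: 0.0704
```

Emit:
jog_arm(increments=[[[0, 0, 0, 0, 0, 0, 0.6], [0, 0, 0, 0, 0, 0, 0.6], [0, 0, 0, 0, 0, 0, 0.6]]])

```text
time: 5.6
position: [0.4264, -0.1947, 0.0279]
tool_rot: [-0.595, 0.38, -0.381, 0.597]
ft_force: [1.3, -0.3, 2.0]
grip_width: 0.0659
```

Run:
```python
from h import *
goto(cad(0,-186+32)[:2],-3.1)
```

```text
turn -28.0 shift 0.2021 0.0733 z now 0.0279 jaw ang 24.9 F [ 1.3 -0.3  2. ] w 0.0659 t 5.6 q6 -1.11 tilt [ 0.004  0.002 -1.   ]
```

Emit:
jog_arm(increments=[[[0, 0, 0, 0, 0, 0.04, 0.8], [0, 0, 0, 0, 0, 0.08, 0.8], [0, 0, -8, 0.05, 0.018, 0.08, 0.8], [0, 0, -16, 0.1, 0.036, 0.08, 0.8], [0, 0, -24, 0.15, 0.055, 0.08, 0.8], [0, 0, -28, 0.2, 0.073, 0.08, 0.8], [0, 0, -28, 0.202, 0.0735, 0.08, 0.8], [0, 0, -28, 0.202, 0.0735, 0.08, 0.8]]], squeeze=20)

```text
time: 6.4
position: [0.6308, -0.1198, 0.1073]
tool_rot: [0.486, -0.511, 0.514, -0.489]
ft_force: [-0.9, -1.2, -3.2]
grip_width: 0.0656
```

Emit:
jog_arm(increments=[[[0, 0, 0, 0, 0, 0, 0.8], [0, 0, 0, 0, 0, 0, 0.8]]])

```text
time: 6.6
position: [0.6289, -0.1196, 0.1066]
tool_rot: [0.486, -0.512, 0.513, -0.488]
ft_force: [-0.1, 0.0, -2.9]
grip_width: 0.0658
```

Run:
```python
from h import *
goto(cad(0,-186+32)[:2],-3.1)
im=camera("top");b=camera("scene")
cv2.imwrite("pics/t4.png",np.vstack([cv2.resize(im[130:250,250:450],None,fx=3,fy=2.4,interpolation=2),cv2.resize(b[140:280,200:400],None,fx=3,fy=2.2,interpolation=2)])[:,:,::-1])
```

```text
turn -0.2 shift -0.0004 -0.0017 z now 0.1066 jaw ang -2.9 F [-0.1  0.  -2.9] w 0.0658 t 6.6 q6 -0.31 tilt [ 0.003  0.001 -1.   ]
```

View pics/t4.png

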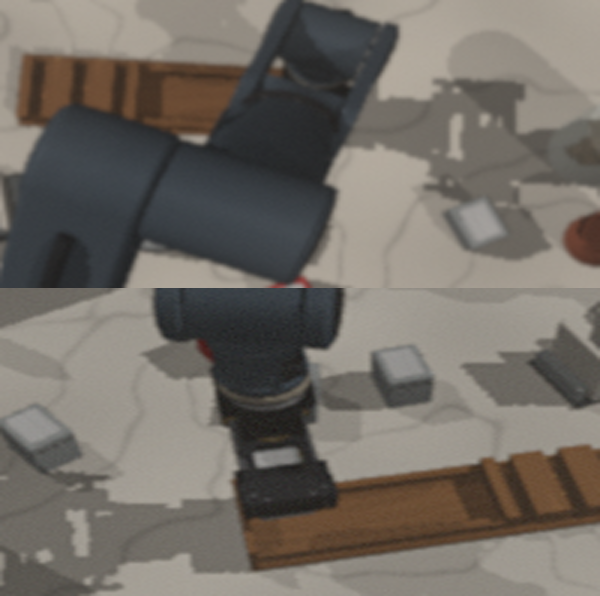

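Emit:
jog_arm(increments=[[[0, 0, -0.2, 0, 0, -0.03, 0.8], [0, 0, -0.2, 0, 0, -0.05, 0.8], [0, 0, -0.2, 0, 0, -0.06, 0.8], [0, 0, -0.2, 0, 0, -0.063, 0.8], [0, 0, -0.2, 0, 0, -0.063, 0.8]]])

```text
time: 7.2
position: [0.6292, -0.1205, 0.0441]
tool_rot: [0.485, -0.513, 0.515, -0.487]
ft_force: [1.2, 0.0, -2.2]
grip_width: 0.0659
```

Emit:
jog_arm(increments=[[[0, 0, 0, 0, 0, -0.003, 0.8], [0, 0, 0, 0, 0, -0.006, 0.8], [0, 0, 0, 0, 0, -0.007, 0.8], [0, 0, 0, 0, 0, -0.007, 0.8]]])

```text
time: 7.6
position: [0.6292, -0.1205, 0.0373]
tool_rot: [0.485, -0.513, 0.515, -0.487]
ft_force: [-0.2, -0.4, -2.6]
grip_width: 0.0658
```

Emit:
jog_arm(increments=[[[0, 0, 0, 0, 0, -0.002, 0.8], [0, 0, 0, 0, -0.002, -0.002, 0.8], [0, 0, 0, 0, -0.004, -0.002, 0.8], [0, 0, 0, 0, -0.005, -0.002, 0.8], [0, 0, 0, 0, -0.005, -0.002, 0.8]]])

```text
time: 8.1
position: [0.6293, -0.1258, 0.0353]
tool_rot: [0.485, -0.513, 0.515, -0.487]
ft_force: [-0.4, 0.1, -1.3]
grip_width: 0.0656
```

Run:
```python
from h import *
goto(cad(0,-186+25)[:2],-3.1)
```

```text
turn 0.1 shift -0.0012 -0.0026 z now 0.0353 jaw ang -3.2 F [-0.4  0.1 -1.3] w 0.0656 t 8.1 q6 -0.32 tilt [ 0.004  0.    -1.   ]
```

Emit:
jog_arm(increments=[[[0, 0, 0, -0.001, -0.001, -0.0013, 0.8], [0, 0, 0, -0.001, -0.002, -0.0013, 0.8], [0, 0, 0, -0.001, -0.003, -0.0013, 0.8], [0, 0, 0, -0.001, -0.003, -0.0013, 0.8]]])

```text
time: 8.5
position: [0.6282, -0.1288, 0.0339]
tool_rot: [0.485, -0.513, 0.515, -0.487]
ft_force: [-0.3, 0.3, -3.0]
grip_width: 0.0661
```

Emit:
jog_arm(increments=[[[0, 0, 0, 0, -0.001, 0, 0.8], [0, 0, 0, 0, -0.0015, 0, 0.8], [0, 0, 0, 0, -0.0015, 0, 0.8]]])

```text
time: 8.8
position: [0.6282, -0.1289, 0.034]
tool_rot: [0.484, -0.514, 0.514, -0.487]
ft_force: [0.3, 4.9, -1.1]
grip_width: 0.0657
```

Emit:
jog_arm(increments=[[[0, 0, 0, 0, -0.001, 0, 0.8], [0, 0, 0, 0, -0.0015, 0, 0.8], [0, 0, 0, 0, -0.0015, 0, 0.8]]])

```text
time: 9.1
position: [0.6282, -0.1289, 0.034]
tool_rot: [-0.483, 0.515, -0.514, 0.487]
ft_force: [1.6, 7.1, -1.5]
grip_width: 0.0658
```

Emit:
jog_arm(increments=[[[0, 0, 0, 0, -0.0005, -0.001, 0.8], [0, 0, 0, 0, -0.0005, -0.001, 0.8], [0, 0, 0, 0, -0.0005, -0.001, -0.8], [0, 0, 0, 0, -0.0005, -0.001, -0.9], [0, 0, 0, 0, 0, 0, -1], [0, 0, 0, 0, 0, 0.03, -1], [0, 0, 0, 0, 0, 0.07, -1], [0, 0, 0, -0.02, 0, 0.11, -1]]])

```text
time: 9.9
position: [0.6103, -0.13, 0.1449]
tool_rot: [0.483, -0.513, 0.515, -0.488]
ft_force: [0.0, -0.9, 0.2]
grip_width: 0.0868
```

Run:
```python
from h import *
goto((.433,-.065),-14.5)
```

```text
turn -11.2 shift -0.1773 0.0650 z now 0.1449 jaw ang -3.3 F [ 0.  -0.9  0.2] w 0.0868 t 9.9 q6 -0.34 tilt [ 0.007  0.003 -1.   ]
```

```bash
cat >> h.py <<'E'
def snap(name,tr=(210,140,440,265),sr=(190,130,440,275)):
    t=grab("top",2);s=grab("scene",2);np.save("pics/top_l.npy",t);np.save("pics/scene_l.npy",s)
    f=lambda i,r:cv2.resize(i[r[1]:r[3],r[0]:r[2]],None,fx=min(600/(r[2]-r[0]),295/(r[3]-r[1])),fy=min(600/(r[2]-r[0]),295/(r[3]-r[1])),interpolation=cv2.INTER_CUBIC)
    a,b=f(t,tr),f(s,sr);W=max(a.shape[1],b.shape[1])
    p=lambda q:cv2.copyMakeBorder(q,0,0,0,W-q.shape[1],0)
    cv2.imwrite(f"pics/{name}.png",np.clip(np.vstack([p(a),p(b)]),0,255)[:,:,::-1])
    return t,s
E
python3 - <<'E'
from h import *
np.set_printoptions(suppress=True,precision=1)
t,s=snap("a1")
for n,im,roi in(("top",t,(285,205,430,262)),("scene",s,(190,130,360,230))):
    for r in sil(n,im,roi): print(n,*r)
E
```

```text
top [ 446.  -328.7   30. ] 293.8046875
scene [ 443.4 -327.9   30. ] 540.5703125
scene [430.3  52.2  30. ] 461.859375[ WARN:0@4.692] global loadsave.cpp:1063 imwrite_ Unsupported depth image for selected encoder is fallbacked to CV_8U.
```

View pics/a1.png

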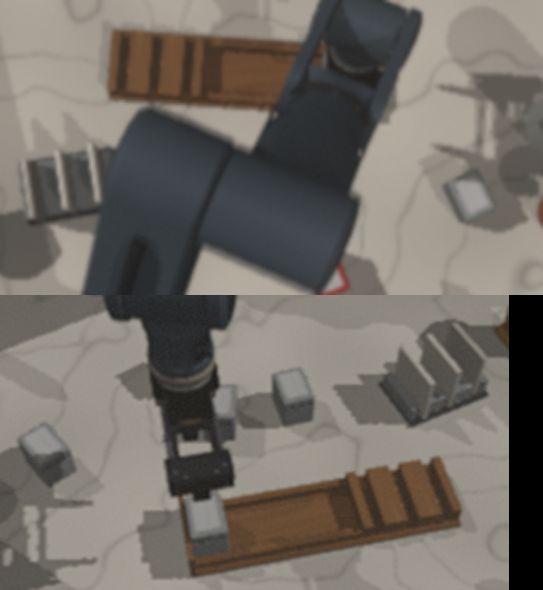

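The first tin stands in the bay against the end wall (scene crop (205,525)), and the other three haven't moved. Next is the tin at (0.433, -0.065).

Emit:
jog_arm(increments=[[[0, 0, -4, -0.045, 0.016, 0.01, -1], [0, 0, -9, -0.09, 0.033, 0, -1], [0, 0, -11.2, -0.135, 0.05, -0.02, -1], [0, 0, -11.2, -0.177, 0.065, -0.03, -1], [0, 0, -11.2, -0.177, 0.065, -0.03, -1], [0, 0, -11.2, -0.177, 0.065, -0.03, -1]]])

```text
time: 10.7
position: [0.4297, -0.0639, 0.114]
tool_rot: [-0.431, 0.56, -0.559, 0.434]
ft_force: [0.9, -0.4, 0.6]
grip_width: 0.0868
```

Run:
```python
from h import *
goto((.433,-.065),-14.5)
snap("a2",sr=(230,120,370,250))
```

```text
turn 0.0 shift 0.0033 -0.0011 z now 0.1140 jaw ang -14.5 F [ 0.9 -0.4  0.6] w 0.0868 t 10.7 q6 -0.16 tilt [ 0.003  0.003 -1.   ][ WARN:0@4.391] global loadsave.cpp:1063 imwrite_ Unsupported depth image for selected encoder is fallbacked to CV_8U.
```

View pics/a2.png

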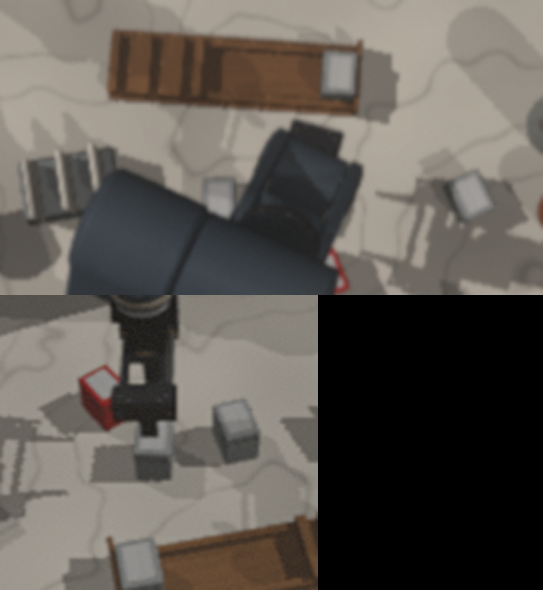

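Emit:
jog_arm(increments=[[[0, 0, 0, 0.003, -0.001, -0.03, -1], [0, 0, 0, 0.003, -0.001, -0.06, -1], [0, 0, 0, 0.003, -0.001, -0.08, -1], [0, 0, 0, 0.003, -0.001, -0.087, -1], [0, 0, 0, 0.003, -0.001, -0.087, -1], [0, 0, 0, 0.003, -0.001, -0.087, 0.6], [0, 0, 0, 0.003, -0.001, -0.087, 0.6], [0, 0, 0, 0.003, -0.001, -0.087, 0.6]]], squeeze=15)

```text
time: 11.7
position: [0.4371, -0.0668, 0.0291]
tool_rot: [0.43, -0.557, 0.561, -0.436]
ft_force: [-1.1, -0.3, 0.7]
grip_width: 0.0705
```

Emit:
jog_arm(increments=[[[0, 0, 0, 0, 0, 0, 0.6], [0, 0, 0, 0, 0, 0, 0.6], [0, 0, 0, 0, 0, 0, 0.6]]])

```text
time: 12.0
position: [0.4373, -0.0668, 0.0293]
tool_rot: [0.43, -0.557, 0.562, -0.436]
ft_force: [-0.5, 0.4, -1.7]
grip_width: 0.0661
```

Run:
```python
from h import *
goto(cad(0,-186+75+8)[:2],-3.1)
```

```text
turn 11.4 shift 0.1940 -0.0036 z now 0.0293 jaw ang -14.5 F [-0.5  0.4 -1.7] w 0.0661 t 12.0 q6 -0.16 tilt [ 0.011  0.    -1.   ]
```

Emit:
jog_arm(increments=[[[0, 0, 0, 0, 0, 0.04, 0.8], [0, 0, 0, 0, 0, 0.08, 0.8], [0, 0, 4, 0.05, 0, 0.085, 0.8], [0, 0, 8, 0.1, 0, 0.085, 0.8], [0, 0, 11.4, 0.15, -0.002, 0.085, 0.8], [0, 0, 11.4, 0.194, -0.0035, 0.085, 0.8], [0, 0, 11.4, 0.194, -0.0035, 0.085, 0.8], [0, 0, 11.4, 0.194, -0.0035, 0.085, 0.8]]], squeeze=20)

```text
time: 12.8
position: [0.6312, -0.07, 0.1133]
tool_rot: [0.483, -0.512, 0.515, -0.489]
ft_force: [-0.9, 1.0, -1.9]
grip_width: 0.0662
```

Emit:
jog_arm(increments=[[[0, 0, 0, 0, 0, 0, 0.8], [0, 0, 0, 0, 0, 0, 0.8]]])

```text
time: 13.0
position: [0.6292, -0.0696, 0.1127]
tool_rot: [0.484, -0.513, 0.514, -0.489]
ft_force: [0.3, 0.3, -1.7]
grip_width: 0.0662
```

Run:
```python
from h import *
goto(cad(0,-186+75+8)[:2],-3.1)
snap("a3",sr=(230,180,370,280))
```

```text
turn 0.0 shift 0.0021 -0.0008 z now 0.1127 jaw ang -3.1 F [ 0.3  0.3 -1.7] w 0.0662 t 13.0 q6 -0.24 tilt [ 0.006  0.004 -1.   ][ WARN:0@4.193] global loadsave.cpp:1063 imwrite_ Unsupported depth image for selected encoder is fallbacked to CV_8U.
```

View pics/a3.png

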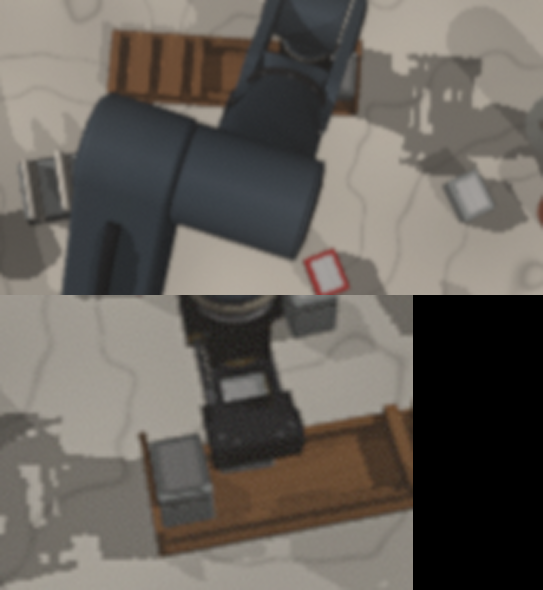

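Emit:
jog_arm(increments=[[[0, 0, 0, 0.002, 0, -0.03, 0.8], [0, 0, 0, 0.002, 0, -0.05, 0.8], [0, 0, 0, 0.002, 0, -0.065, 0.8], [0, 0, 0, 0.002, 0, -0.074, 0.8], [0, 0, 0, 0.002, 0, -0.076, 0.8], [0, 0, 0, 0.002, 0, -0.076, 0.8]]])

```text
time: 13.8
position: [0.6328, -0.0702, 0.0376]
tool_rot: [0.483, -0.512, 0.515, -0.489]
ft_force: [0.1, -0.1, -2.5]
grip_width: 0.0661
```

Emit:
jog_arm(increments=[[[0, 0, 0, 0, -0.002, -0.001, 0.8], [0, 0, 0, 0, -0.004, -0.0015, 0.8], [0, 0, 0, 0, -0.006, -0.0015, 0.8], [0, 0, 0, 0, -0.006, -0.0015, 0.8]]])

```text
time: 14.2
position: [0.6331, -0.0767, 0.0366]
tool_rot: [0.483, -0.512, 0.515, -0.489]
ft_force: [0.3, -0.1, -1.9]
grip_width: 0.0661
```

Run:
```python
from h import *
goto(cad(0,-186+75)[:2],-3.1)
```

```text
turn 0.0 shift -0.0023 -0.0018 z now 0.0366 jaw ang -3.1 F [ 0.3 -0.1 -1.9] w 0.0661 t 14.2 q6 -0.25 tilt [ 0.01   0.002 -1.   ]
```

Emit:
jog_arm(increments=[[[0, 0.4, 0, -0.002, -0.001, -0.0015, 0.8], [0, 0.4, 0, -0.002, -0.002, -0.0015, 0.8], [0, 0.4, 0, -0.002, -0.002, -0.0015, 0.8]]])

```text
time: 14.5
position: [0.6314, -0.078, 0.0354]
tool_rot: [-0.484, 0.514, -0.514, 0.488]
ft_force: [0.4, 3.6, 1.2]
grip_width: 0.0663
```

Emit:
jog_arm(increments=[[[0, 0, 0, 0, -0.001, 0, 0.8], [0, 0, 0, 0, -0.002, 0, 0.8], [0, 0, 0, 0, -0.002, 0, 0.8]]])

```text
time: 14.8
position: [0.6314, -0.0781, 0.0355]
tool_rot: [-0.484, 0.514, -0.513, 0.488]
ft_force: [0.0, 7.2, 0.6]
grip_width: 0.0662
```

Emit:
jog_arm(increments=[[[0, 0, 0, 0, -0.001, 0, 0.8], [0, 0, 0, 0, -0.0015, 0, 0.8], [0, 0, 0, 0, -0.0015, 0, 0.8]]])

```text
time: 15.1
position: [0.6314, -0.0781, 0.0355]
tool_rot: [-0.483, 0.515, -0.512, 0.489]
ft_force: [2.4, 7.3, 1.0]
grip_width: 0.066
```

Emit:
jog_arm(increments=[[[0, 0, 0, 0, -0.0005, -0.0005, 0.8], [0, 0, 0, 0, -0.0005, -0.0005, -0.8], [0, 0, 0, 0, -0.0005, -0.0005, -0.9], [0, 0, 0, 0, 0, 0, -1], [0, 0, 0, 0, 0, 0.03, -1], [0, 0, 0, 0, 0, 0.07, -1], [0, 0, 0, -0.02, 0, 0.1, -1], [0, 0, 0, -0.05, 0.02, 0.1, -1]]])

```text
time: 15.9
position: [0.5867, -0.0618, 0.1403]
tool_rot: [0.481, -0.511, 0.518, -0.49]
ft_force: [0.4, 0.0, -0.6]
grip_width: 0.087
```

Run:
```python
from h import *
np.set_printoptions(suppress=True,precision=1)
t,s=snap("a4",sr=(190,130,400,280))
for n,im,roi in(("top",t,(285,205,430,262)),("scene",s,(190,130,360,230))):
    for r in sil(n,im,roi): print(n,*r)
goto((.432,.052),1.5)
```

```text
top [ 446.5 -329.1   30. ] 291.375
scene [ 443.1 -328.4   30. ] 537.1875
turn 4.6 shift -0.1490 0.1102 z now 0.1357 jaw ang -3.1 F [ 1.1 -1.6  0.2] w 0.0871 t 16.1 q6 -0.25 tilt [ 0.  0. -1.][ WARN:0@5.627] global loadsave.cpp:1063 imwrite_ Unsupported depth image for selected encoder is fallbacked to CV_8U.
```

View pics/a4.png

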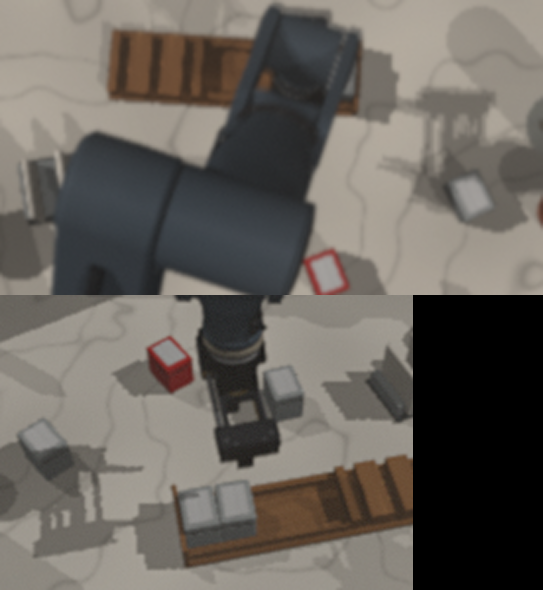

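Two tins are butted in the bay. Next is the tin at (0.432, 0.052).

Emit:
jog_arm(increments=[[[0, 0, 2, -0.04, 0.03, 0, -1], [0, 0, 4.6, -0.08, 0.06, -0.01, -1], [0, 0, 4.6, -0.12, 0.09, -0.02, -1], [0, 0, 4.6, -0.149, 0.11, -0.02, -1], [0, 0, 4.6, -0.149, 0.11, -0.02, -1], [0, 0, 4.6, -0.149, 0.11, -0.02, -1]]])

```text
time: 16.7
position: [0.4334, 0.0516, 0.1157]
tool_rot: [-0.504, 0.494, -0.493, 0.51]
ft_force: [0.2, 0.2, -0.2]
grip_width: 0.0868
```

Run:
```python
from h import *
goto((.432,.052),1.5)
snap("a5",sr=(190,130,400,280))
```

```text
turn -0.0 shift -0.0014 0.0004 z now 0.1157 jaw ang 1.5 F [ 0.2  0.2 -0.2] w 0.0868 t 16.7 q6 -0.18 tilt [ 0.005  0.007 -1.   ][ WARN:0@5.014] global loadsave.cpp:1063 imwrite_ Unsupported depth image for selected encoder is fallbacked to CV_8U.
```

View pics/a5.png

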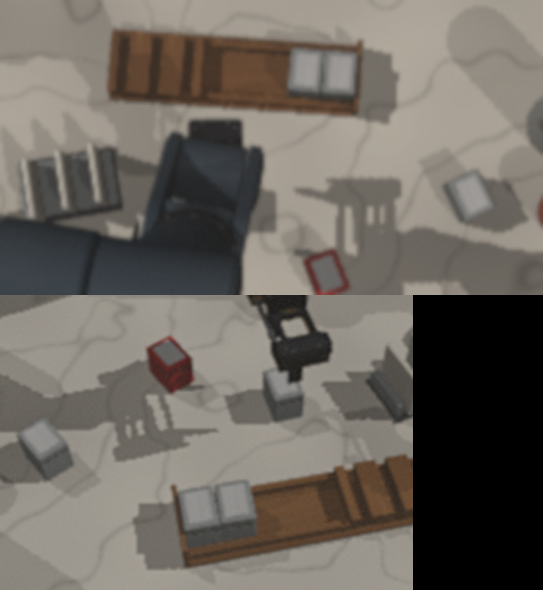

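Emit:
jog_arm(increments=[[[0, 0, 0, -0.001, 0, -0.03, -1], [0, 0, 0, -0.001, 0, -0.06, -1], [0, 0, 0, -0.001, 0, -0.08, -1], [0, 0, 0, -0.001, 0, -0.088, -1], [0, 0, 0, -0.001, 0, -0.088, -1], [0, 0, 0, -0.001, 0, -0.088, 0.6], [0, 0, 0, -0.001, 0, -0.088, 0.6], [0, 0, 0, -0.001, 0, -0.088, 0.6]]], squeeze=15)

```text
time: 17.7
position: [0.4341, 0.0507, 0.0287]
tool_rot: [-0.503, 0.493, -0.494, 0.51]
ft_force: [-0.1, 0.0, -0.4]
grip_width: 0.0709
```

Emit:
jog_arm(increments=[[[0, 0, 0, 0, 0, 0, 0.6], [0, 0, 0, 0, 0, 0, 0.6], [0, 0, 0, 0, 0, 0, 0.6]]])

```text
time: 18.0
position: [0.4342, 0.0507, 0.029]
tool_rot: [-0.502, 0.493, -0.494, 0.51]
ft_force: [-0.5, 1.1, 0.6]
grip_width: 0.0659
```

Run:
```python
from h import *
goto(cad(0,-186+125+8)[:2],-3.1)
```

```text
turn -4.5 shift 0.1998 -0.0713 z now 0.0290 jaw ang 1.4 F [-0.5  1.1  0.6] w 0.0659 t 18.0 q6 -0.19 tilt [ 0.008  0.007 -1.   ]
```

Emit:
jog_arm(increments=[[[0, 0, 0, 0, 0, 0.04, 0.8], [0, 0, 0, 0, 0, 0.08, 0.8], [0, 0, -2, 0.045, -0.01, 0.085, 0.8], [0, 0, -4.5, 0.09, -0.02, 0.085, 0.8], [0, 0, -4.5, 0.14, -0.04, 0.085, 0.8], [0, 0, -4.5, 0.18, -0.06, 0.085, 0.8], [0, 0, -4.5, 0.2, -0.071, 0.085, 0.8], [0, 0, -4.5, 0.2, -0.071, 0.085, 0.8]]], squeeze=20)

```text
time: 18.8
position: [0.6379, -0.0226, 0.1137]
tool_rot: [0.481, -0.512, 0.516, -0.49]
ft_force: [0.5, -0.6, -1.6]
grip_width: 0.0657
```

Emit:
jog_arm(increments=[[[0, 0, 0, 0, 0, 0, 0.8], [0, 0, 0, 0, 0, 0, 0.8]]])

```text
time: 19.0
position: [0.6364, -0.0221, 0.1129]
tool_rot: [0.482, -0.512, 0.515, -0.49]
ft_force: [-0.1, -0.2, -2.3]
grip_width: 0.0658
```

Run:
```python
from h import *
goto(cad(0,-186+125+8)[:2],-3.1)
snap("a6",sr=(230,180,400,280))
```

```text
turn 0.1 shift -0.0023 0.0016 z now 0.1129 jaw ang -3.2 F [-0.1 -0.2 -2.3] w 0.0658 t 19.0 q6 -0.16 tilt [ 0.01   0.005 -1.   ][ WARN:0@7.511] global loadsave.cpp:1063 imwrite_ Unsupported depth image for selected encoder is fallbacked to CV_8U.
```

View pics/a6.png

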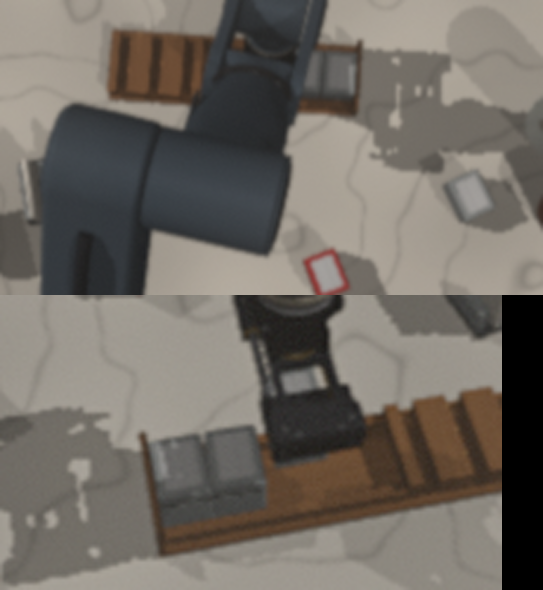

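Emit:
jog_arm(increments=[[[-0.3, 0.5, 0, -0.002, 0.001, -0.03, 0.8], [-0.3, 0.5, 0, -0.002, 0.001, -0.05, 0.8], [-0.3, 0.5, 0, -0.002, 0.001, -0.065, 0.8], [-0.3, 0.5, 0, -0.002, 0.001, -0.074, 0.8], [-0.3, 0.5, 0, -0.002, 0.001, -0.076, 0.8], [-0.3, 0.5, 0, -0.002, 0.001, -0.076, 0.8]]])

```text
time: 19.8
position: [0.6353, -0.021, 0.0378]
tool_rot: [0.485, -0.513, 0.515, -0.487]
ft_force: [-0.1, -0.6, -2.7]
grip_width: 0.0658
```

Emit:
jog_arm(increments=[[[0, 0, 0, 0, -0.002, -0.001, 0.8], [0, 0, 0, 0, -0.004, -0.0015, 0.8], [0, 0, 0, 0, -0.006, -0.0015, 0.8], [0, 0, 0, 0, -0.006, -0.0015, 0.8]]])

```text
time: 20.2
position: [0.6355, -0.0273, 0.0368]
tool_rot: [0.485, -0.512, 0.515, -0.487]
ft_force: [0.4, -0.4, -1.9]
grip_width: 0.0657
```

Run:
```python
from h import *
goto(cad(0,-186+125)[:2],-3.1)
```

```text
turn 0.1 shift -0.0019 -0.0012 z now 0.0368 jaw ang -3.2 F [ 0.4 -0.4 -1.9] w 0.0657 t 20.2 q6 -0.16 tilt [ 0.004 -0.    -1.   ]
```

Emit:
jog_arm(increments=[[[0, 0, 0, -0.002, -0.001, -0.0018, 0.8], [0, 0, 0, -0.002, -0.002, -0.0018, 0.8], [0, 0, 0, -0.002, -0.002, -0.0018, 0.8]]])

```text
time: 20.5
position: [0.6337, -0.0285, 0.0352]
tool_rot: [0.484, -0.513, 0.515, -0.487]
ft_force: [2.0, 4.3, -1.3]
grip_width: 0.0661
```

Emit:
jog_arm(increments=[[[0, 0, 0, 0, -0.001, 0, 0.8], [0, 0, 0, 0, -0.002, 0, 0.8], [0, 0, 0, 0, -0.002, 0, 0.8]]])

```text
time: 20.8
position: [0.6337, -0.0286, 0.0352]
tool_rot: [0.483, -0.514, 0.514, -0.488]
ft_force: [1.4, 7.9, -0.6]
grip_width: 0.0657
```

Emit:
jog_arm(increments=[[[0, 0, 0, 0, -0.001, 0, 0.8], [0, 0, 0, 0, -0.002, 0, 0.8], [0, 0, 0, 0, -0.002, 0, 0.8]]])

```text
time: 21.1
position: [0.6338, -0.0286, 0.0352]
tool_rot: [-0.482, 0.515, -0.514, 0.488]
ft_force: [2.4, 8.8, -1.3]
grip_width: 0.0661
```

Emit:
jog_arm(increments=[[[0, 0, 0, 0, -0.0005, -0.0005, 0.8], [0, 0, 0, 0, -0.0005, -0.0005, -0.8], [0, 0, 0, 0, -0.0005, -0.0005, -0.9], [0, 0, 0, 0, 0, 0, -1], [0, 0, 0, 0, 0, 0.03, -1], [0, 0, 0, 0, 0, 0.07, -1], [0, 0, 0, -0.02, 0, 0.1, -1], [0, 0, 0, -0.05, -0.02, 0.1, -1]]])

```text
time: 21.9
position: [0.5881, -0.0488, 0.1399]
tool_rot: [0.481, -0.51, 0.517, -0.491]
ft_force: [0.2, -0.9, -0.2]
grip_width: 0.0866
```

Run:
```python
from h import *
np.set_printoptions(suppress=True,precision=1)
t,s=snap("a7",sr=(190,130,400,280))
for n,im,roi in(("top",t,(285,205,430,262)),("scene",s,(190,130,260,230))):
    for r in sil(n,im,roi): print(n,*r)
goto((.445,-.328),25)
```

```text
top [ 446.5 -328.8   30. ] 295.5234375
scene [ 442.9 -328.4   30. ] 534.6328125
turn 28.4 shift -0.1386 -0.2787 z now 0.1355 jaw ang -3.4 F [-0.8 -1.1 -0.3] w 0.0869 t 22.1 q6 -0.23 tilt [ 0.  0. -1.][ WARN:0@6.251] global loadsave.cpp:1063 imwrite_ Unsupported depth image for selected encoder is fallbacked to CV_8U.
```

View pics/a7.png

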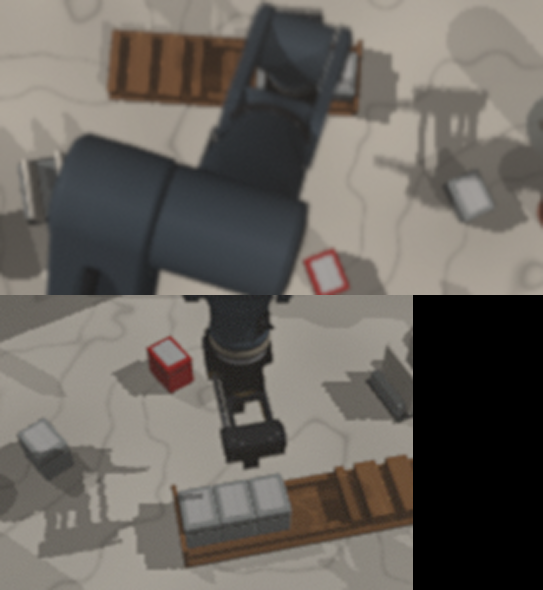

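Three tins are in the row. Now the last one, at (0.445, -0.328).

Emit:
jog_arm(increments=[[[0, 0, 6, -0.025, -0.045, 0, -1], [0, 0, 12, -0.05, -0.09, 0, -1], [0, 0, 18, -0.075, -0.135, 0, -1], [0, 0, 24, -0.1, -0.18, 0, -1], [0, 0, 28.4, -0.12, -0.225, 0, -1], [0, 0, 28.4, -0.139, -0.279, -0.01, -1], [0, 0, 28.4, -0.139, -0.279, -0.02, -1], [0, 0, 28.4, -0.139, -0.279, -0.02, -1]]])

```text
time: 22.9
position: [0.4439, -0.3302, 0.1136]
tool_rot: [-0.592, 0.383, -0.38, 0.599]
ft_force: [-0.4, 1.1, 0.1]
grip_width: 0.0872
```

Emit:
jog_arm(increments=[[[0, 0, 0, 0, 0, 0, -1], [0, 0, 0, 0, 0, 0, -1]]])

```text
time: 23.1
position: [0.4445, -0.3285, 0.1133]
tool_rot: [-0.593, 0.383, -0.379, 0.599]
ft_force: [-0.7, 0.2, -0.1]
grip_width: 0.087
```

Run:
```python
from h import *
goto((.445,-.328),25)
snap("a8",sr=(120,130,400,280),tr=(210,140,480,265))
```

```text
turn 0.1 shift 0.0005 0.0005 z now 0.1133 jaw ang 24.9 F [-0.7  0.2 -0.1] w 0.0870 t 23.1 q6 -1.28 tilt [ 0.     0.011 -1.   ][ WARN:0@5.734] global loadsave.cpp:1063 imwrite_ Unsupported depth image for selected encoder is fallbacked to CV_8U.
```

View pics/a8.png

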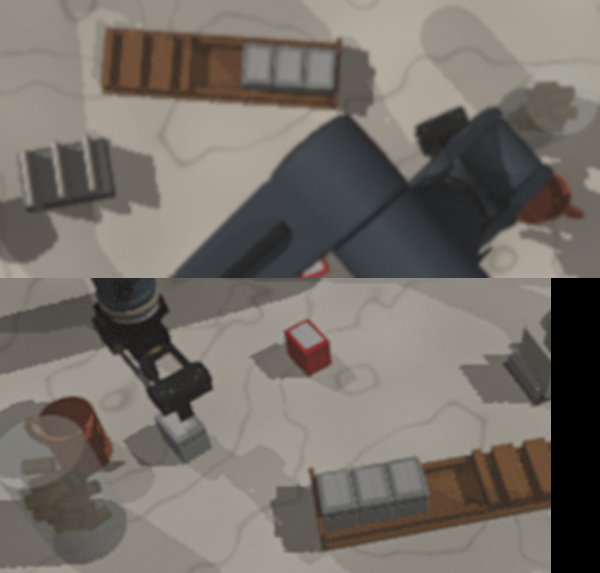

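Emit:
jog_arm(increments=[[[-0.5, 0, 0, 0, 0.0005, -0.03, -1], [-0.5, 0, 0, 0, 0.0005, -0.06, -1], [-0.5, 0, 0, 0, 0.0005, -0.08, -1], [-0.5, 0, 0, 0, 0.0005, -0.086, -1], [-0.5, 0, 0, 0, 0.0005, -0.086, -1], [-0.5, 0, 0, 0, 0.0005, -0.086, 0.6], [-0.5, 0, 0, 0, 0.0005, -0.086, 0.6], [-0.5, 0, 0, 0, 0.0005, -0.086, 0.6]]], squeeze=15)

```text
time: 24.1
position: [0.4452, -0.329, 0.0291]
tool_rot: [-0.596, 0.38, -0.381, 0.596]
ft_force: [-0.1, -0.3, -0.4]
grip_width: 0.0702
```

Emit:
jog_arm(increments=[[[0, 0, 0, 0, 0, 0, 0.6], [0, 0, 0, 0, 0, 0, 0.6], [0, 0, 0, 0, 0, 0, 0.6]]])

```text
time: 24.4
position: [0.4452, -0.3291, 0.0293]
tool_rot: [-0.596, 0.38, -0.382, 0.596]
ft_force: [0.4, 0.4, 1.3]
grip_width: 0.0658
```

Run:
```python
from h import *
goto(cad(0,-186+175+8)[:2],-3.1)
```

```text
turn -28.0 shift 0.1916 0.3585 z now 0.0293 jaw ang 24.9 F [0.4 0.4 1.3] w 0.0658 t 24.4 q6 -1.28 tilt [ 0.003 -0.001 -1.   ]
```

Emit:
jog_arm(increments=[[[0, 0, 0, 0, 0, 0.04, 0.8], [0, 0, 0, 0, 0, 0.08, 0.8], [0, 0, -4, 0.02, 0.04, 0.1, 0.8], [0, 0, -8, 0.04, 0.08, 0.1, 0.8], [0, 0, -12, 0.06, 0.12, 0.1, 0.8], [0, 0, -16, 0.08, 0.16, 0.1, 0.8], [0, 0, -20, 0.1, 0.2, 0.1, 0.8], [0, 0, -24, 0.12, 0.24, 0.1, 0.8]]], squeeze=20)

```text
time: 25.2
position: [0.5652, -0.0873, 0.129]
tool_rot: [0.503, -0.496, 0.498, -0.503]
ft_force: [0.2, -0.1, -2.9]
grip_width: 0.0661
```

Run:
```python
from h import *
goto(cad(0,-186+175+8)[:2],-3.1)
```

```text
turn -3.8 shift 0.0716 0.1167 z now 0.1290 jaw ang 0.7 F [ 0.2 -0.1 -2.9] w 0.0661 t 25.2 q6 -0.36 tilt [ 0.001 -0.002 -1.   ]
```

Emit:
jog_arm(increments=[[[0, 0, -2, 0.025, 0.04, 0, 0.8], [0, 0, -3.8, 0.05, 0.08, 0, 0.8], [0, 0, -3.8, 0.072, 0.117, -0.01, 0.8], [0, 0, -3.8, 0.072, 0.117, -0.015, 0.8], [0, 0, -3.8, 0.072, 0.117, -0.015, 0.8], [0, 0, -3.8, 0.072, 0.117, -0.015, 0.8]]])

```text
time: 25.8
position: [0.6359, 0.0291, 0.1132]
tool_rot: [0.487, -0.513, 0.513, -0.485]
ft_force: [0.3, -0.8, -1.6]
grip_width: 0.066
```

Run:
```python
from h import *
goto(cad(0,-186+175+8)[:2],-3.1)
```

```text
turn 0.0 shift 0.0008 0.0003 z now 0.1132 jaw ang -3.1 F [ 0.3 -0.8 -1.6] w 0.0660 t 25.8 q6 -0.07 tilt [-0.002 -0.002 -1.   ]
```

Emit:
jog_arm(increments=[[[0, 0, 0, 0.001, 0.0005, -0.03, 0.8], [0, 0, 0, 0.001, 0.0005, -0.05, 0.8], [0, 0, 0, 0.001, 0.0005, -0.065, 0.8], [0, 0, 0, 0.001, 0.0005, -0.074, 0.8], [0, 0, 0, 0.001, 0.0005, -0.076, 0.8], [0, 0, 0, 0.001, 0.0005, -0.076, 0.8]]])

```text
time: 26.4
position: [0.6372, 0.0292, 0.0375]
tool_rot: [0.487, -0.513, 0.514, -0.485]
ft_force: [0.3, 0.2, -3.0]
grip_width: 0.0659
```

Emit:
jog_arm(increments=[[[0, 0, 0, 0, -0.002, -0.001, 0.8], [0, 0, 0, 0, -0.004, -0.0015, 0.8], [0, 0, 0, 0, -0.006, -0.0015, 0.8], [0, 0, 0, 0, -0.006, -0.0015, 0.8]]])

```text
time: 26.8
position: [0.6374, 0.0228, 0.0365]
tool_rot: [0.487, -0.513, 0.514, -0.485]
ft_force: [-0.0, 0.3, -3.2]
grip_width: 0.0657
```

Run:
```python
from h import *
goto(cad(0,-186+175)[:2],-3.1)
```

```text
turn 0.1 shift -0.0011 -0.0014 z now 0.0365 jaw ang -3.2 F [-0.   0.3 -3.2] w 0.0657 t 26.8 q6 -0.08 tilt [-0.    -0.002 -1.   ]
```

Emit:
jog_arm(increments=[[[0, 0, 0, -0.001, -0.001, -0.0015, 0.8], [0, 0, 0, -0.001, -0.002, -0.0015, 0.8], [0, 0, 0, -0.001, -0.002, -0.0015, 0.8]]])

```text
time: 27.1
position: [0.6368, 0.0212, 0.0354]
tool_rot: [0.486, -0.513, 0.514, -0.486]
ft_force: [0.7, 2.7, -0.1]
grip_width: 0.0663
```

Emit:
jog_arm(increments=[[[0, 0, 0, 0, -0.001, 0, 0.8], [0, 0, 0, 0, -0.002, 0, 0.8], [0, 0, 0, 0, -0.002, 0, 0.8]]])

```text
time: 27.4
position: [0.6368, 0.0211, 0.0353]
tool_rot: [-0.485, 0.514, -0.514, 0.486]
ft_force: [0.3, 6.3, -0.5]
grip_width: 0.066
```

Emit:
jog_arm(increments=[[[0, 0, 0, 0, -0.001, 0, 0.8], [0, 0, 0, 0, -0.003, 0, 0.8], [0, 0, 0, 0, -0.003, 0, 0.8], [0, 0, 0, 0, -0.003, 0, 0.8]]])

```text
time: 27.8
position: [0.6368, 0.0208, 0.0353]
tool_rot: [-0.483, 0.516, -0.513, 0.487]
ft_force: [1.6, 10.0, -0.7]
grip_width: 0.0659
```

Emit:
jog_arm(increments=[[[0, 0, 0, 0, -0.0005, -0.0005, 0.8], [0, 0, 0, 0, -0.0005, -0.0005, -0.8], [0, 0, 0, 0, -0.0005, -0.0005, -0.9], [0, 0, 0, 0, 0, 0, -1], [0, 0, 0, 0, 0, 0.03, -1], [0, 0, 0, 0, 0.02, 0.06, -1], [0, 0, 0, 0, 0.044, 0.065, 1], [0, 0, 0, 0, 0.044, 0.065, 1]]])

```text
time: 28.6
position: [0.6377, 0.0667, 0.1021]
tool_rot: [-0.483, 0.514, -0.514, 0.488]
ft_force: [-0.9, -0.2, -0.6]
grip_width: 0.0779
```

Emit:
jog_arm(increments=[[[0, 0, 0, 0, 0, 0, 1], [0, 0, 0, 0, 0, 0, 1], [0, 0, 0, 0, 0, 0, 1], [0, 0, 0, 0, 0, 0, 1]]])

```text
time: 29.0
position: [0.6374, 0.0658, 0.1015]
tool_rot: [-0.483, 0.515, -0.514, 0.488]
ft_force: [-0.2, -1.0, 0.9]
grip_width: 0.0471
```

Run:
```python
from h import *
goto(cad(0,-186+222)[:2],-3.1)
snap("a9",sr=(230,170,420,280),tr=(240,140,400,225))
```

```text
turn 0.2 shift 0.0015 0.0025 z now 0.1015 jaw ang -3.3 F [-0.2 -1.   0.9] w 0.0471 t 29.0 q6 -0.02 tilt [ 0.003  0.006 -1.   ][ WARN:0@3.781] global loadsave.cpp:1063 imwrite_ Unsupported depth image for selected encoder is fallbacked to CV_8U.
```

View pics/a9.png

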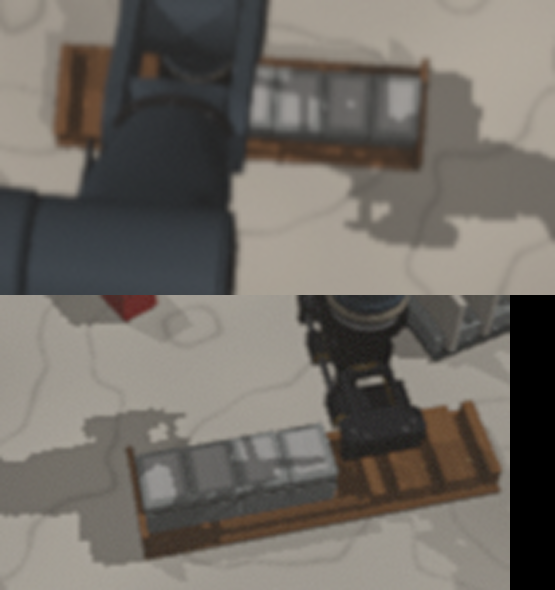

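Emit:
jog_arm(increments=[[[0, 0, 0, 0.0015, 0.003, 0, 1], [0, 0, 0, 0.0015, 0.003, 0, 1], [0, 0, 0, 0.0015, 0.003, 0, 1], [0, 0, 0, 0.0015, 0.003, -0.02, 1], [0, 0, 0, 0.0015, 0.003, -0.04, 1], [0, 0, 0, 0.0015, 0.003, -0.055, 1], [0, 0, 0, 0.0015, 0.003, -0.062, 1], [0, 0, 0, 0.0015, 0.003, -0.062, 1]]])

```text
time: 30.0
position: [0.6384, 0.0694, 0.0387]
tool_rot: [-0.484, 0.515, -0.513, 0.487]
ft_force: [-0.6, -0.2, 0.1]
grip_width: 0.0002
```

Emit:
jog_arm(increments=[[[0, 0, 0, 0, -0.003, 0, 1], [0, 0, 0, 0, -0.006, 0, 1], [0, 0, 0, 0, -0.009, 0, 1], [0, 0, 0, 0, -0.009, 0, 1]]])

```text
time: 30.4
position: [0.6389, 0.0597, 0.0394]
tool_rot: [-0.483, 0.515, -0.514, 0.487]
ft_force: [-0.5, 0.8, -0.1]
grip_width: 0.0006
```

Emit:
jog_arm(increments=[[[0, 0, 0, 0, -0.001, 0, 1], [0, 0, 0, 0, -0.003, 0, 1], [0, 0, 0, 0, -0.003, 0, 1]]])

```text
time: 30.7
position: [0.6392, 0.0581, 0.0398]
tool_rot: [-0.482, 0.516, -0.513, 0.488]
ft_force: [0.1, 5.0, 0.5]
grip_width: 0.0008
```

Emit:
jog_arm(increments=[[[0, 0, 0, 0, -0.002, 0, 1], [0, 0, 0, 0, -0.004, 0, 1], [0, 0, 0, 0, -0.004, 0, 1]]])

```text
time: 31.0
position: [0.6393, 0.058, 0.0399]
tool_rot: [-0.48, 0.517, -0.512, 0.489]
ft_force: [1.7, 12.8, -0.5]
grip_width: 0.0004
```

Emit:
jog_arm(increments=[[[0, 0, 0, 0, -0.003, 0, 1], [0, 0, 0, 0, -0.005, 0, 1], [0, 0, 0, 0, -0.005, 0, 1]]])

```text
time: 31.3
position: [0.6395, 0.058, 0.04]
tool_rot: [-0.477, 0.519, -0.511, 0.491]
ft_force: [2.0, 15.7, -0.6]
grip_width: 0.0005
```

Emit:
jog_arm(increments=[[[0, 0, 0, 0, 0.003, 0, 1], [0, 0, 0, 0, 0.009, 0, 1], [0, 0, 0, 0, 0.009, 0.02, 1], [0, 0, 0, 0, 0.009, 0.06, 0.3], [0, 0, 0, 0, 0.009, 0.1, 0.3], [0, 0, 0, -0.03, -0.02, 0.12, 0.3], [0, 0, 0, -0.06, -0.06, 0.12, 0.3], [0, 0, 0, -0.09, -0.1, 0.12, 0.3]]])

```text
time: 32.1
position: [0.5491, -0.0432, 0.1613]
tool_rot: [-0.478, 0.518, -0.512, 0.492]
ft_force: [1.0, -0.4, -1.4]
grip_width: 0.0282
```

Run:
```python
from h import *
goto((.5,0),0)
for n,(x0,y0,w,h) in dict(top=(210,190,60,55),scene=(370,135,70,65)).items():
    im=np.load(f"pics/{n}1.npy");S=10
    b=cv2.resize(im[y0:y0+h,x0:x0+w],None,fx=S,fy=S,interpolation=cv2.INTER_CUBIC)
    b=np.clip(b*1.2,0,255).astype(np.uint8)[:,:,::-1].copy()
    for k in range(0,w,5): cv2.putText(b,str(x0+k),(k*S,8),0,.3,(0,255,255));cv2.line(b,(k*S+S//2,10),(k*S+S//2,16),(0,255,255))
    for k in range(0,h,5): cv2.putText(b,str(y0+k),(0,k*S+S//2),0,.3,(0,255,0))
    cv2.imwrite(f"pics/{n}st.png",b)
```

```text
turn 3.5 shift -0.0491 0.0432 z now 0.1613 jaw ang -3.5 F [ 1.  -0.4 -1.4] w 0.0282 t 32.1 q6 -0.25 tilt [ 0.009  0.02  -1.   ]
```

View pics/topst.png

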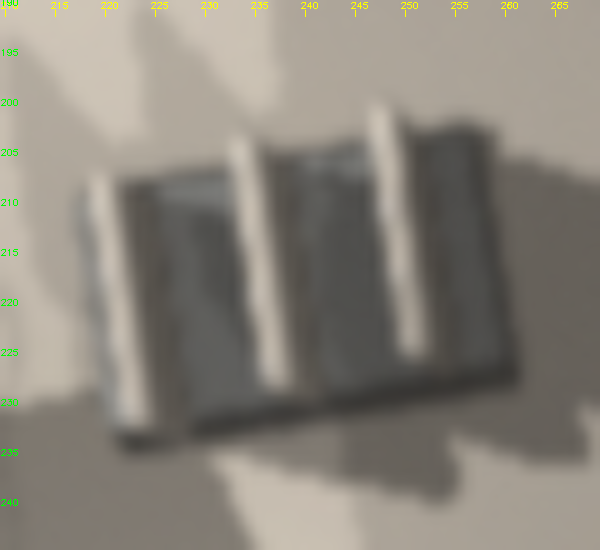

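View pics/scenest.png

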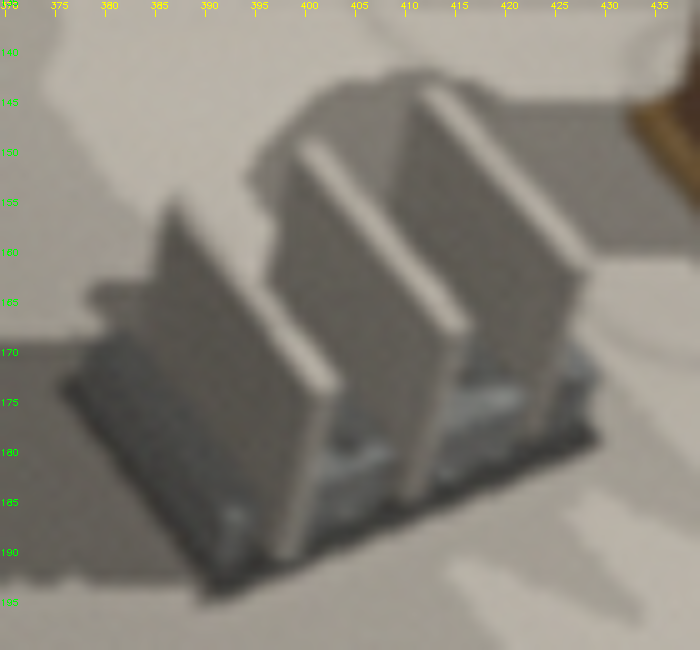

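Run:
```python
from h import *
np.set_printoptions(suppress=True,precision=1)
T=[[(99,175),(139,430)],[(241,138),(279,392)],[(382,104),(415,362)]]
Sx=[[(435,92),(580,268)],[(310,150),(458,328)],[(175,205),(325,385)]]
for n,L,o in(("top",T,(210,190)),("scene",Sx,(370,135))):
    for l in L:
        W=ray(n,np.array(l)/10-.5+o,.091)[:,:2]*1000
        d=W[0]-W[1]; 
        if d[0]<0:d=-d
        print(n,W.mean(0),np.linalg.norm(d),np.degrees(np.arctan2(d[1],d[0])))
# stand outline top
im=np.load("pics/top1.npy");S=8;x0,y0,x1,y1=205,190,275,250
big=cv2.resize(im[y0:y1,x0:x1],None,fx=S,fy=S,interpolation=cv2.INTER_CUBIC)
# row-wise strip centre
g=im.mean(2)
for L in T:
    a,b=[np.array(p)/10-.5+(210,190) for p in L]
    pts=[]
    for v in range(int(a[1])+3,int(b[1])-2):
        uc=a[0]+(b[0]-a[0])*(v-a[1])/(b[1]-a[1]); us=np.arange(int(round(uc))-3,int(round(uc))+4)
        p=g[v,us]-g[v,us].min(); k=p>p.max()*.4; pts.append(((us*p*k).sum()/(p*k).sum(),v))
    W=ray("top",pts,.091)[:,:2]*1000; l=np.polyfit(W[:,0],W[:,1],1)
    print("strip: y at x mid",np.polyval(l,ray("top",[(a+b)/2],.091)[0,0]*1000),"ang",np.degrees(np.arctan(l[0])))
```

```text
top [440.2 333.4] 90.72302059921891 11.127021367367101
top [454.2 284.7] 90.34160564171884 10.529163810654001
top [466.2 236.7] 91.53162681038995 9.129364892384245
scene [443.  331.3] 84.25259386405249 8.687792656987375
scene [456.7 283.4] 84.03191839380318 10.242083282689155
scene [468.1 234.2] 83.88575119645535 11.625656137103249
strip: y at x mid 336.37765131965074 ang 11.455137402602706
strip: y at x mid 284.9154643566909 ang 11.628893591402358
strip: y at x mid 237.70964869339537 ang 11.67359122381178
```

Run:
```python
from h import *
np.set_printoptions(suppress=True,precision=3)
print("lantern",ray("top",[(179,234)],.15),ray("top",[(179,234)],.05), "scene base",ray("scene",[(452,153)],0))
for k in range(3): print(cad(0,71.5+50*k))
goto((.467,.236),101.4-180)
```

```text
lantern [[0.384 0.462 0.15 ]] [[0.39  0.491 0.05 ]] scene base [[0.397 0.492 0.   ]]
[0.641 0.104 0.   ]
[0.644 0.154 0.   ]
[0.646 0.204 0.   ]
turn -75.1 shift -0.0821 0.2792 z now 0.1613 jaw ang -3.5 F [ 1.  -0.4 -1.4] w 0.0282 t 32.1 q6 -0.25 tilt [ 0.009  0.02  -1.   ]
```

Emit:
jog_arm(increments=[[[-1.1, 0.5, 0, -0.02, 0.03, 0, 0.3], [-1.1, 0.5, 0, -0.02, 0.03, 0, 0.3]]])

```text
time: 32.3
position: [0.5248, -0.0137, 0.1613]
tool_rot: [-0.485, 0.518, -0.514, 0.483]
ft_force: [-1.3, -0.4, 0.5]
grip_width: 0.0299
```

Emit:
jog_arm(increments=[[[0, 0, -8, -0.008, 0.031, 0, 0.3], [0, 0, -16, -0.016, 0.062, 0, 0.3], [0, 0, -24, -0.024, 0.093, 0, 0.3], [0, 0, -32, -0.032, 0.124, 0, 0.3], [0, 0, -40, -0.04, 0.155, 0, 0.3], [0, 0, -48, -0.048, 0.186, 0, 0.3], [0, 0, -56, -0.056, 0.217, 0, 0.3], [0, 0, -64, -0.062, 0.245, 0, 0.3]]])

```text
time: 33.1
position: [0.4624, 0.2331, 0.1614]
tool_rot: [-0.135, 0.696, -0.692, 0.136]
ft_force: [0.6, 0.5, -0.1]
grip_width: 0.0306
```

Run:
```python
from h import *
goto((.467,.236),101.4-180)
```

```text
turn -10.7 shift 0.0046 0.0029 z now 0.1614 jaw ang -67.9 F [ 0.6  0.5 -0.1] w 0.0306 t 33.1 q6 1.43 tilt [-0.     0.005 -1.   ]
```

Emit:
jog_arm(increments=[[[0, 0, -6, 0.0045, 0.003, 0, 0.3], [0, 0, -10.7, 0.0045, 0.003, -0.02, 0.3], [0, 0, -10.7, 0.0045, 0.003, -0.04, 0.3], [0, 0, -10.7, 0.0045, 0.003, -0.05, 0.3], [0, 0, -10.7, 0.0045, 0.003, -0.05, 0.3], [0, 0, -10.7, 0.0045, 0.003, -0.05, 0.3]]])

```text
time: 33.7
position: [0.4673, 0.2362, 0.1116]
tool_rot: [-0.07, 0.705, -0.702, 0.071]
ft_force: [-0.0, -0.5, -0.5]
grip_width: 0.0305
```

Run:
```python
from h import *
goto((.467,.236),101.4-180)
snap("b1",sr=(350,110,480,210),tr=(160,160,320,265))
```

```text
turn 0.0 shift -0.0003 -0.0002 z now 0.1116 jaw ang -78.6 F [-0.  -0.5 -0.5] w 0.0305 t 33.7 q6 1.62 tilt [ 0.001  0.005 -1.   ][ WARN:0@5.711] global loadsave.cpp:1063 imwrite_ Unsupported depth image for selected encoder is fallbacked to CV_8U.
```

View pics/b1.png

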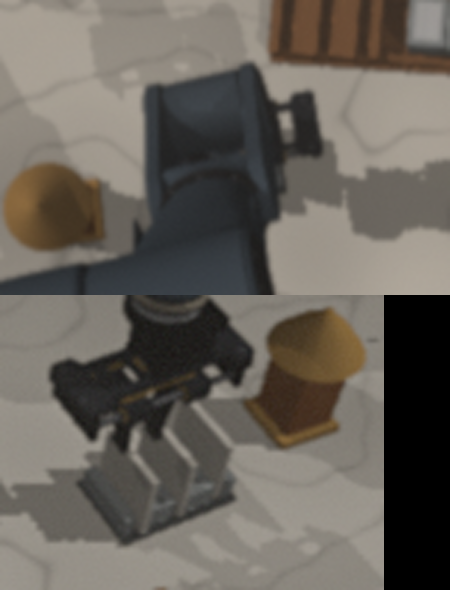

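Run:
```python
from h import *
np.set_printoptions(suppress=True,precision=3)
im=np.load("pics/top1.npy");S=10;x0,y0,w,h=150,205,60,55
b=cv2.resize(im[y0:y0+h,x0:x0+w],None,fx=S,fy=S,interpolation=cv2.INTER_CUBIC)
b=np.clip(b*1.3,0,255).astype(np.uint8)[:,:,::-1].copy()
for k in range(0,w,5): cv2.putText(b,str(x0+k),(k*S,8),0,.3,(0,255,255))
for k in range(0,h,5): cv2.putText(b,str(y0+k),(0,k*S+S//2),0,.3,(0,0,255))
im=np.load("pics/scene1.npy");x0,y0,w,h=425,105,55,60
c=cv2.resize(im[y0:y0+h,x0:x0+w],None,fx=S,fy=S,interpolation=cv2.INTER_CUBIC)
c=np.clip(c*1.3,0,255).astype(np.uint8)[:,:,::-1].copy()
for k in range(0,w,5): cv2.putText(c,str(x0+k),(k*S,8),0,.3,(0,255,255))
for k in range(0,h,5): cv2.putText(c,str(y0+k),(0,k*S+S//2),0,.3,(0,0,255))
H=max(b.shape[0],c.shape[0]);p=lambda q:cv2.copyMakeBorder(q,0,H-q.shape[0],0,0,0)
o=np.hstack([p(b),p(c)]);cv2.imwrite("pics/lan.png",cv2.resize(o,(790,int(o.shape[0]*790/o.shape[1]))))
```

```text
(no output)
```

View pics/lan.png

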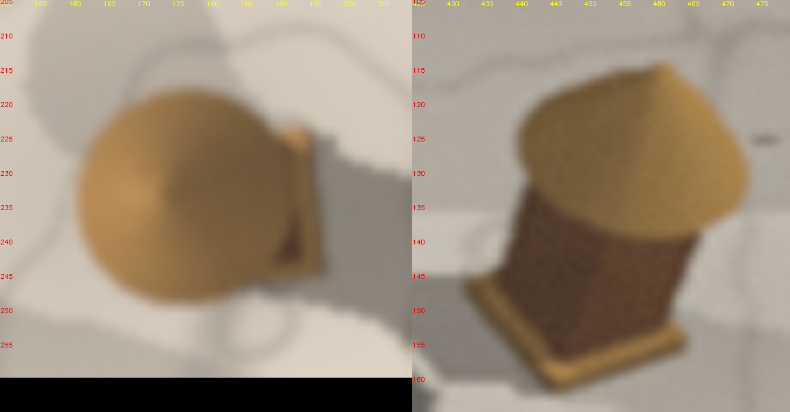

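Run:
```python
from h import *
np.set_printoptions(suppress=True,precision=4)
for z in(.09,.1,.11,.12,.13,.14): print(z,ray("top",[(176.9,233.5)],z)[0,:2],ray("scene",[(457.2,128.3)],z)[0,:2], 15.7/495.5*np.linalg.norm(ray("top",[(176.9,233.5)],z)[0]+CI['top']['R'].T@CI['top']['t']))
```

```text
0.09 [0.3895 0.4868] [0.3709 0.4982] 0.056750072574042694
0.1 [0.3889 0.484 ] [0.3802 0.4903] 0.05641978522995112
0.11 [0.3883 0.4811] [0.3895 0.4825] 0.05608949788585954
0.12 [0.3876 0.4782] [0.3988 0.4746] 0.05575921054176797
0.13 [0.387  0.4753] [0.4082 0.4667] 0.055428923197676394
0.14 [0.3864 0.4725] [0.4175 0.4589] 0.055098635853584814
```

Emit:
jog_arm(increments=[[[0, 0, 0, 0, 0, -0.02, 0.3], [0, 0, 0, 0, 0, -0.04, 0.3], [0, 0, 0, 0, 0, -0.052, 0.3], [0, 0, 0, 0, 0, -0.054, 0.3], [0, 0, 0, 0, 0, -0.054, 0.3], [0, 0, 0, 0, 0, -0.054, 1], [0, 0, 0, 0, 0, -0.054, 1], [0, 0, 0, 0, 0, -0.054, 1]]], squeeze=12)

```text
time: 34.7
position: [0.4679, 0.2363, 0.0589]
tool_rot: [-0.069, 0.706, -0.702, 0.072]
ft_force: [-0.3, 0.4, -0.4]
grip_width: 0.0139
```

Emit:
jog_arm(increments=[[[0, 0, 0, 0, 0, 0, 1], [0, 0, 0, 0, 0, 0, 1], [0, 0, 0, 0, 0, 0, 1]]])

```text
time: 35.0
position: [0.468, 0.2363, 0.059]
tool_rot: [-0.069, 0.706, -0.702, 0.072]
ft_force: [0.6, 0.1, 0.7]
grip_width: 0.0103
```

Run:
```python
from h import *
goto(cad(0,71.5)[:2],86.9-180)
snap("b2",sr=(350,110,480,210),tr=(160,160,320,265))
```

```text
turn -14.5 shift 0.1728 -0.1325 z now 0.0590 jaw ang -78.6 F [0.6 0.1 0.7] w 0.0103 t 35.0 q6 1.62 tilt [ 0.004  0.006 -1.   ][ WARN:0@5.333] global loadsave.cpp:1063 imwrite_ Unsupported depth image for selected encoder is fallbacked to CV_8U.
```

View pics/b2.png

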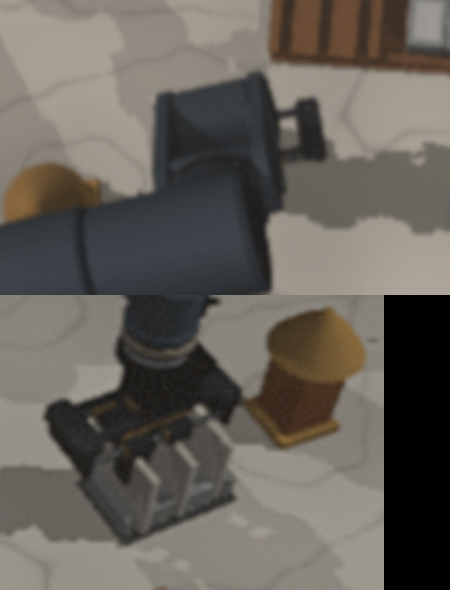

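Emit:
jog_arm(increments=[[[0, 0, 0, 0, 0, 0.02, 1], [0, 0, 0, 0, 0, 0.045, 1], [0, 0, 0, 0, 0, 0.08, 1], [0, 0, -4, 0.04, -0.03, 0.085, 1], [0, 0, -8, 0.08, -0.06, 0.085, 1], [0, 0, -12, 0.12, -0.09, 0.085, 1], [0, 0, -14.5, 0.16, -0.12, 0.085, 1], [0, 0, -14.5, 0.173, -0.1325, 0.085, 1]]], squeeze=20)

```text
time: 36.0
position: [0.6457, 0.1002, 0.1439]
tool_rot: [0.024, 0.708, -0.705, -0.017]
ft_force: [-0.3, -0.4, -1.4]
grip_width: 0.0096
```

Emit:
jog_arm(increments=[[[0, 0, 0, 0, 0, 0, 1], [0, 0, 0, 0, 0, 0, 1]]])

```text
time: 36.2
position: [0.6445, 0.1001, 0.1429]
tool_rot: [0.023, 0.708, -0.705, -0.018]
ft_force: [-0.2, 0.2, -1.4]
grip_width: 0.0096
```

Run:
```python
from h import *
goto(cad(0,71.5)[:2],86.9-180)
snap("b3",sr=(300,150,440,260),tr=(200,130,360,245))
```

```text
turn 0.3 shift -0.0037 0.0037 z now 0.1429 jaw ang -93.4 F [-0.2  0.2 -1.4] w 0.0096 t 36.2 q6 1.61 tilt [ 0.007  0.004 -1.   ][ WARN:0@6.944] global loadsave.cpp:1063 imwrite_ Unsupported depth image for selected encoder is fallbacked to CV_8U.
```

View pics/b3.png

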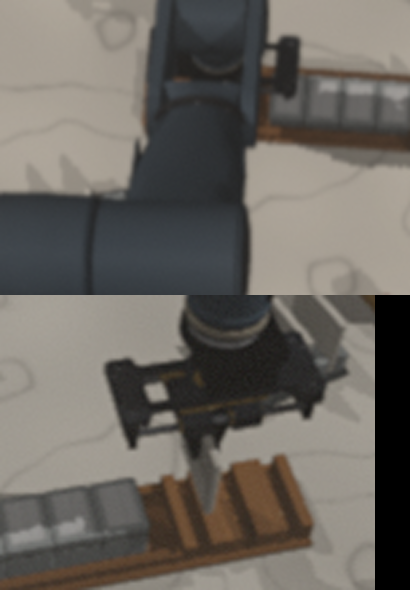

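Emit:
jog_arm(increments=[[[-0.2, 0.4, 0.3, -0.0037, 0.0037, -0.02, 1], [-0.2, 0.4, 0.3, -0.0037, 0.0037, -0.04, 1], [-0.2, 0.4, 0.3, -0.0037, 0.0037, -0.048, 1], [-0.2, 0.4, 0.3, -0.0037, 0.0037, -0.048, 1], [-0.2, 0.4, 0.3, -0.0037, 0.0037, -0.048, 1]]])

```text
time: 36.9
position: [0.6404, 0.1058, 0.0963]
tool_rot: [0.019, 0.707, -0.707, -0.017]
ft_force: [-0.3, 0.3, -2.4]
grip_width: 0.0098
```

Run:
```python
from h import *
np.set_printoptions(suppress=True,precision=1)
goto(cad(0,71.5)[:2],86.9-180)
s=grab("scene",4);np.save("pics/sc_b4.npy",s);S=10;x0,y0,w,h=355,195,65,55
b=cv2.resize(s[y0:y0+h,x0:x0+w],None,fx=S,fy=S,interpolation=cv2.INTER_CUBIC)
b=np.clip(b*1.5,0,255).astype(np.uint8)[:,:,::-1].copy()
def mark(X,c):
    q=(proj("scene",X)[0]-[x0,y0]+.5)*S;cv2.circle(b,tuple(int(v) for v in q),3,c,-1)
zb=(get_obs()["position"][2]-.053)*1000;print(zb)
for x in(45,-45):
    for y in(66.5,76.5): mark(cad(x,y,zb),(0,255,0));mark(cad(x,y,zb+85),(0,255,0))
for y in(49,64,79,114,129,164): mark(cad(48,y,34),(0,0,255))
cv2.imwrite("pics/b4.png",b)
```

```text
turn -0.2 shift 0.0004 -0.0020 z now 0.0963 jaw ang -92.9 F [-0.3  0.3 -2.4] w 0.0098 t 36.9 q6 1.61 tilt [ 0.  0. -1.]
43.766470840424866
```

View pics/b4.png

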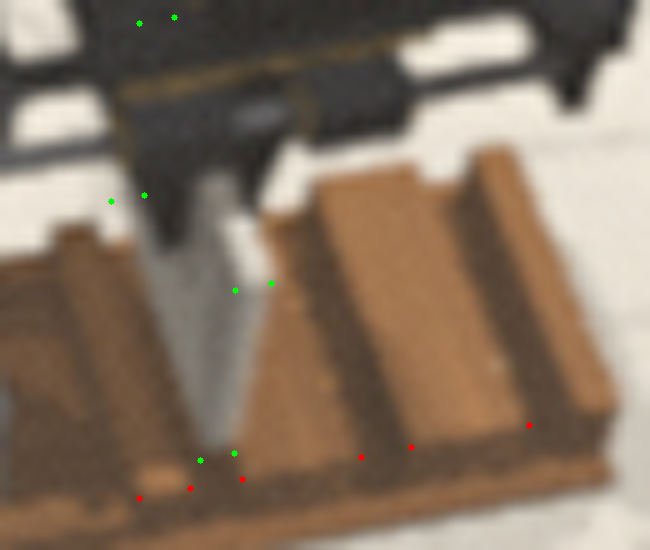

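Emit:
jog_arm(increments=[[[0, 0, -0.2, 0.001, -0.001, -0.006, 1], [0, 0, -0.2, 0.001, -0.001, -0.01, 1], [0, 0, -0.2, 0.001, -0.001, -0.014, 1], [0, 0, -0.2, 0.001, -0.001, -0.016, 1], [0, 0, -0.2, 0.001, -0.001, -0.016, 1]]])

```text
time: 37.6
position: [0.6415, 0.1044, 0.0801]
tool_rot: [0.02, 0.707, -0.707, -0.019]
ft_force: [-0.2, -0.1, -1.6]
grip_width: 0.0097
```

Run:
```python
from h import *
goto(cad(0,71.5)[:2],86.9-180)
```

```text
turn 0.0 shift -0.0007 -0.0006 z now 0.0801 jaw ang -93.1 F [-0.2 -0.1 -1.6] w 0.0097 t 37.6 q6 1.61 tilt [ 0.002  0.001 -1.   ]
```

Emit:
jog_arm(increments=[[[0, 0, 0, 0, 0, -0.008, 1], [0, 0, 0, 0, 0, -0.014, 1], [0, 0, 0, 0, 0, -0.018, 1], [0, 0, 0, 0, 0, -0.02, 1], [0, 0, 0, 0, 0, -0.02, 1]]])

```text
time: 38.1
position: [0.6413, 0.1044, 0.0597]
tool_rot: [0.02, 0.707, -0.707, -0.019]
ft_force: [-0.4, -1.0, -1.9]
grip_width: 0.0098
```

Emit:
jog_arm(increments=[[[0, 0, 0, 0, 0, -0.001, 1], [0, 0, 0, 0, 0, -0.001, 1]]])

```text
time: 38.3
position: [0.6417, 0.1044, 0.0591]
tool_rot: [0.02, 0.707, -0.707, -0.018]
ft_force: [-0.7, 0.1, -0.8]
grip_width: 0.01
```

Emit:
jog_arm(increments=[[[0, 0, 0, 0, 0, -0.0008, 1], [0, 0, 0, 0, 0, -0.0005, 0.35], [0, 0, 0, 0, 0, -0.0005, 0.35], [0, 0, 0, 0, 0, -0.0005, 0.35], [0, 0, 0, 0, 0, 0.02, 0.35], [0, 0, 0, 0, 0, 0.06, 0.35], [0, 0, 0, -0.04, 0.03, 0.08, 0.3], [0, 0, 0, -0.08, 0.06, 0.08, 0.3]]])

```text
time: 39.1
position: [0.5679, 0.1621, 0.1422]
tool_rot: [0.024, 0.707, -0.706, -0.016]
ft_force: [0.0, 2.4, -0.5]
grip_width: 0.0296
```

Run:
```python
from h import *
goto((.4555,.2843),101.4-180)
snap("b5",sr=(290,150,440,260),tr=(200,130,380,245))
```

```text
turn 14.7 shift -0.1124 0.1222 z now 0.1422 jaw ang -93.3 F [ 0.   2.4 -0.5] w 0.0296 t 39.1 q6 1.72 tilt [ 0.012  0.002 -1.   ][ WARN:0@3.983] global loadsave.cpp:1063 imwrite_ Unsupported depth image for selected encoder is fallbacked to CV_8U.
```

View pics/b5.png

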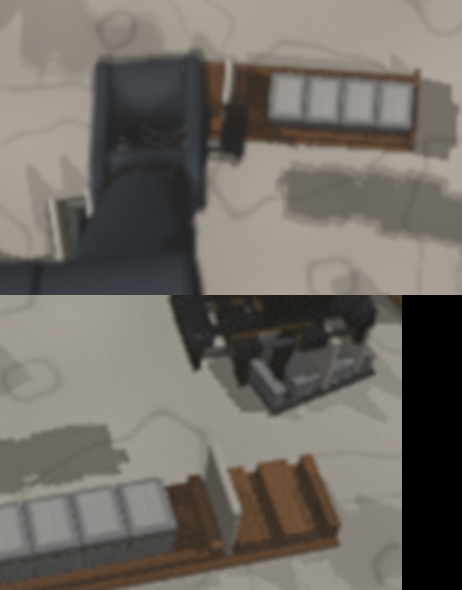

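Plate 1 stands in slot 0. Next, the middle plate.

Emit:
jog_arm(increments=[[[0, 0.5, 4, -0.03, 0.03, 0, 0.3], [0, 0.5, 8, -0.06, 0.06, 0, 0.3], [0, 0.5, 12, -0.09, 0.09, 0, 0.3], [0, 0.5, 14.7, -0.112, 0.122, -0.01, 0.3], [0, 0.5, 14.7, -0.112, 0.122, -0.03, 0.3], [0, 0.5, 14.7, -0.112, 0.122, -0.03, 0.3], [0, 0.5, 14.7, -0.112, 0.122, -0.03, 0.3]]])

```text
time: 40.0
position: [0.4532, 0.2847, 0.1091]
tool_rot: [-0.074, 0.704, -0.703, 0.07]
ft_force: [-0.0, -0.7, 0.3]
grip_width: 0.0304
```

Run:
```python
from h import *
goto((.4555,.2843),101.4-180)
snap("b6",sr=(350,110,480,210),tr=(160,130,380,265))
```

```text
turn -0.2 shift 0.0023 -0.0004 z now 0.1091 jaw ang -78.4 F [-0.  -0.7  0.3] w 0.0304 t 40.0 q6 1.72 tilt [-0.006 -0.    -1.   ][ WARN:0@4.697] global loadsave.cpp:1063 imwrite_ Unsupported depth image for selected encoder is fallbacked to CV_8U.
```

View pics/b6.png

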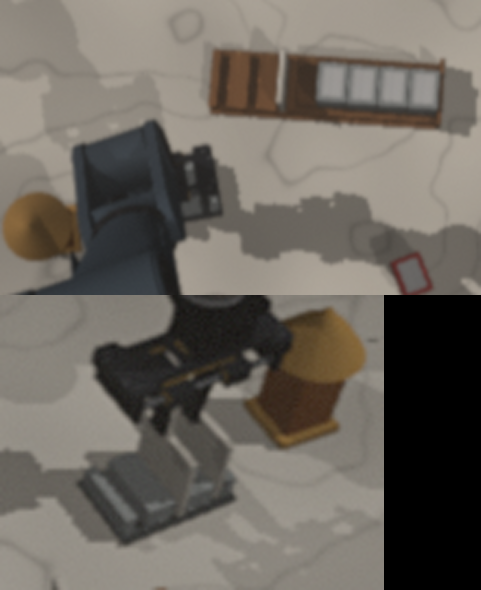

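```bash
cat >> h.py <<'E'
def platetop(t,k,name):
    """crop around plate in caddy slot k in top and scene, marking ideal corners"""
    out=[]
    for n,im in t.items():
        c=proj(n,cad(0,71.5+50*k,91 if n=="top" else 50))[0].astype(int);x0,y0=c-20;S=9
        if n=="scene":x0,y0=c-[20,24];
        b=cv2.resize(im[y0:y0+44,x0:x0+42],None,fx=S,fy=S,interpolation=cv2.INTER_CUBIC)
        b=np.clip(b*1.2,0,255).astype(np.uint8)[:,:,::-1].copy()
        for x in(-45,45):
            for y in(-5,5):
                q=(proj(n,cad(x,71.5+50*k+y,91))[0]-[x0,y0]+.5)*S;cv2.circle(b,tuple(int(v) for v in q),2,(0,255,0),-1)
        for x in(-48,48):
            for y in(-7.5,7.5):
                q=(proj(n,cad(x,71.5+50*k+y,34))[0]-[x0,y0]+.5)*S;cv2.circle(b,tuple(int(v) for v in q),2,(0,0,255),-1)
        out.append(b)
        print(n,x0,y0)
    cv2.imwrite(f"pics/{name}.png",np.hstack(out))
E
python3 - <<'E'
from h import *
platetop(dict(top=np.load("pics/top_l.npy"),scene=np.load("pics/scene_l.npy")),0,"b7")
E
```

```text
top 268 144
scene 351 201
```

View pics/b7.png

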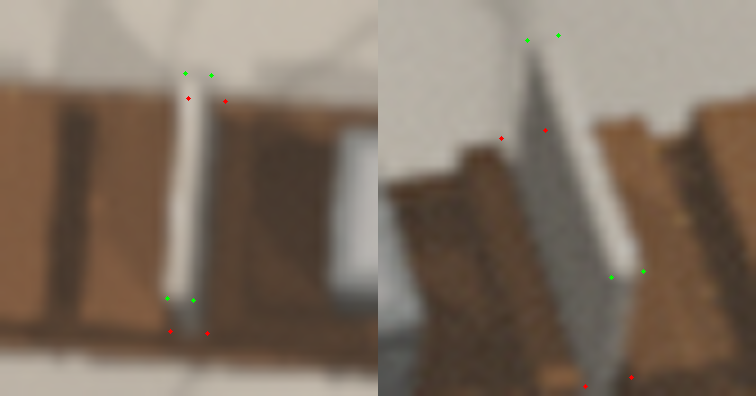

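Emit:
jog_arm(increments=[[[0, -0.3, -0.2, 0.002, -0.0005, -0.02, 0.3], [0, -0.3, -0.2, 0.002, -0.0005, -0.04, 0.3], [0, -0.3, -0.2, 0.002, -0.0005, -0.049, 0.3], [0, -0.3, -0.2, 0.002, -0.0005, -0.051, 0.3], [0, -0.3, -0.2, 0.002, -0.0005, -0.051, 0.3], [0, -0.3, -0.2, 0.002, -0.0005, -0.051, 1], [0, -0.3, -0.2, 0.002, -0.0005, -0.051, 1], [0, -0.3, -0.2, 0.002, -0.0005, -0.051, 1]]], squeeze=12)

```text
time: 41.0
position: [0.4557, 0.2843, 0.0596]
tool_rot: [-0.069, 0.704, -0.703, 0.071]
ft_force: [0.8, 0.6, -0.4]
grip_width: 0.0138
```

Emit:
jog_arm(increments=[[[0, 0, 0, 0, 0, 0, 1], [0, 0, 0, 0, 0, 0, 1], [0, 0, 0, 0, 0, 0, 1]]])

```text
time: 41.3
position: [0.4556, 0.2843, 0.0597]
tool_rot: [-0.069, 0.704, -0.703, 0.071]
ft_force: [0.1, 0.0, 0.2]
grip_width: 0.0102
```

Run:
```python
from h import *
goto(cad(0,121.5)[:2],86.9-180)
```

```text
turn -14.5 shift 0.1879 -0.1306 z now 0.0597 jaw ang -78.6 F [0.1 0.  0.2] w 0.0102 t 41.3 q6 1.72 tilt [ 0.002  0.001 -1.   ]
```

Emit:
jog_arm(increments=[[[0, 0, 0, 0, 0, 0.02, 1], [0, 0, 0, 0, 0, 0.045, 1], [0, 0, 0, 0, 0, 0.08, 1], [0, 0, -4, 0.04, -0.03, 0.085, 1], [0, 0, -8, 0.08, -0.06, 0.085, 1], [0, 0, -12, 0.12, -0.09, 0.085, 1], [0, 0, -14.5, 0.16, -0.12, 0.085, 1], [0, 0, -14.5, 0.188, -0.13, 0.085, 1]]], squeeze=20)

```text
time: 42.1
position: [0.6463, 0.1507, 0.1446]
tool_rot: [-0.022, -0.707, 0.707, 0.019]
ft_force: [0.3, 0.4, -0.8]
grip_width: 0.0101
```

Emit:
jog_arm(increments=[[[0, 0, 0, 0, 0, 0, 1], [0, 0, 0, 0, 0, 0, 1]]])

```text
time: 42.3
position: [0.646, 0.1499, 0.1437]
tool_rot: [-0.022, -0.707, 0.707, 0.02]
ft_force: [-1.3, 0.4, -0.8]
grip_width: 0.01
```

Run:
```python
from h import *
goto(cad(0,121.5)[:2],86.9-180)
```

```text
turn 0.3 shift -0.0025 0.0038 z now 0.1437 jaw ang -93.4 F [-1.3  0.4 -0.8] w 0.0100 t 42.3 q6 1.69 tilt [ 0.002 -0.001 -1.   ]
```

Emit:
jog_arm(increments=[[[0, 0, 0.3, -0.0018, 0.004, -0.02, 1], [0, 0, 0.3, -0.0018, 0.004, -0.04, 1], [0, 0, 0.3, -0.0018, 0.004, -0.046, 1], [0, 0, 0.3, -0.0018, 0.004, -0.046, 1], [0, 0, 0.3, -0.0018, 0.004, -0.046, 1]]])

```text
time: 42.8
position: [0.644, 0.1545, 0.0984]
tool_rot: [-0.02, -0.707, 0.707, 0.018]
ft_force: [0.4, -0.6, -0.4]
grip_width: 0.0101
```

Run:
```python
from h import *
goto(cad(0,121.5)[:2]+[.0007,.0006],86.9-180)
```

```text
turn -0.0 shift 0.0002 -0.0002 z now 0.0984 jaw ang -93.1 F [ 0.4 -0.6 -0.4] w 0.0101 t 42.8 q6 1.69 tilt [ 0.002 -0.001 -1.   ]
```

Emit:
jog_arm(increments=[[[0, 0, 0, 0, 0, -0.01, 1], [0, 0, 0, 0, 0, -0.016, 1], [0, 0, 0, 0, 0, -0.018, 1], [0, 0, 0, 0, 0, -0.018, 1]]])

```text
time: 43.2
position: [0.6436, 0.1544, 0.0798]
tool_rot: [-0.019, -0.707, 0.707, 0.019]
ft_force: [-0.5, 0.6, -1.9]
grip_width: 0.0097
```

Emit:
jog_arm(increments=[[[0, 0, 0, 0, 0, -0.008, 1], [0, 0, 0, 0, 0, -0.014, 1], [0, 0, 0, 0, 0, -0.018, 1], [0, 0, 0, 0, 0, -0.02, 1], [0, 0, 0, 0, 0, -0.0205, 1], [0, 0, 0, 0, 0, -0.0205, 1]]])

```text
time: 43.8
position: [0.643, 0.1544, 0.0598]
tool_rot: [-0.019, -0.707, 0.707, 0.019]
ft_force: [-3.3, -1.0, 5.0]
grip_width: 0.0095
```

Emit:
jog_arm(increments=[[[0, 0, 0, 0.001, 0, 0.001, 1], [0, 0, 0, 0.001, 0, 0.0005, 1], [0, 0, 0, 0.001, 0, 0.0003, 0.35], [0, 0, 0, 0.001, 0, 0.0003, 0.35], [0, 0, 0, 0.001, 0, 0.0003, 0.35], [0, 0, 0, 0.001, 0, 0.02, 0.35], [0, 0, 0, 0.001, 0, 0.06, 0.35], [0, 0, 0, -0.04, 0.03, 0.08, 0.3]]])

```text
time: 44.6
position: [0.6141, 0.1795, 0.1417]
tool_rot: [-0.025, -0.707, 0.707, 0.016]
ft_force: [1.3, 1.9, 0.1]
grip_width: 0.0295
```

Run:
```python
from h import *
goto((.4415,.3335),101.4-180)
```

```text
turn 14.7 shift -0.1726 0.1540 z now 0.1417 jaw ang -93.3 F [1.3 1.9 0.1] w 0.0295 t 44.6 q6 1.74 tilt [ 0.013 -0.001 -1.   ]
```

Emit:
jog_arm(increments=[[[0, 0.6, 4, -0.035, 0.03, 0, 0.3], [0, 0.6, 8, -0.07, 0.06, 0, 0.3], [0, 0.6, 12, -0.105, 0.09, 0, 0.3], [0, 0.6, 14.7, -0.14, 0.12, 0, 0.3], [0, 0.6, 14.7, -0.1725, 0.154, -0.01, 0.3], [0, 0.6, 14.7, -0.1725, 0.154, -0.025, 0.3], [0, 0.6, 14.7, -0.1725, 0.154, -0.025, 0.3], [0, 0.6, 14.7, -0.1725, 0.154, -0.025, 0.3]]])

```text
time: 45.4
position: [0.4421, 0.3335, 0.1169]
tool_rot: [-0.069, 0.704, -0.703, 0.071]
ft_force: [-0.5, 0.5, 0.3]
grip_width: 0.0305
```

Run:
```python
from h import *
goto((.4415,.3335),101.4-180)
t,s=snap("b8",sr=(350,110,480,210),tr=(160,130,380,265))
platetop(dict(top=t,scene=s),1,"b9")
```

```text
turn 0.0 shift -0.0006 -0.0000 z now 0.1169 jaw ang -78.6 F [-0.5  0.5  0.3] w 0.0305 t 45.4 q6 1.82 tilt [ 0.003  0.001 -1.   ]
top 254 143
scene 368 198[ WARN:0@3.550] global loadsave.cpp:1063 imwrite_ Unsupported depth image for selected encoder is fallbacked to CV_8U.
```

View pics/b8.png

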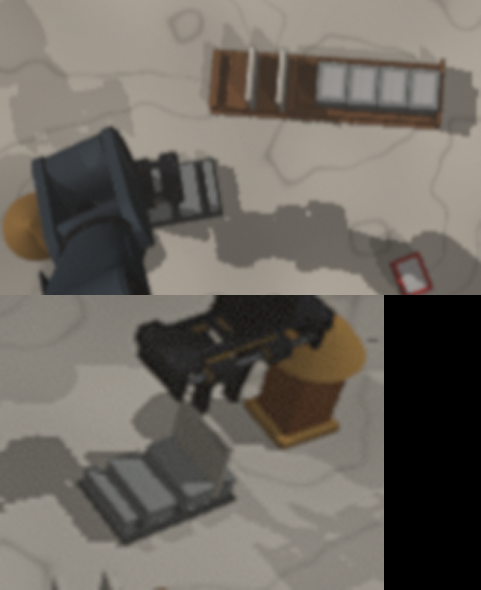

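View pics/b9.png

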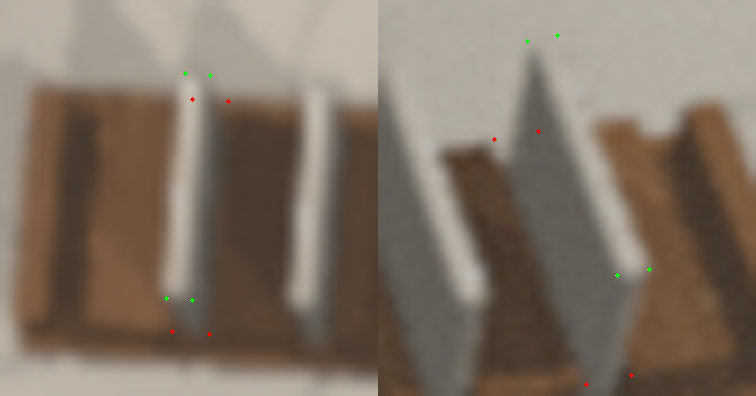

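Emit:
jog_arm(increments=[[[0, 0, 0, -0.0005, 0, -0.012, 0.3], [0, 0, 0, -0.0005, 0, -0.024, 0.3], [0, 0, 0, -0.0005, 0, -0.034, 0.3], [0, 0, 0, -0.0005, 0, -0.034, 0.3]]], squeeze=12)

```text
time: 46.0
position: [0.441, 0.3322, 0.0812]
tool_rot: [-0.069, 0.704, -0.704, 0.069]
ft_force: [-0.9, -0.2, 0.4]
grip_width: 0.0302
```

Run:
```python
from h import *
goto((.4415,.3335),101.4-180)
t,s=snap("c1",sr=(370,100,480,200),tr=(160,150,320,265))
```

```text
turn 0.2 shift 0.0005 0.0013 z now 0.0812 jaw ang -78.8 F [-0.9 -0.2  0.4] w 0.0302 t 46.0 q6 1.82 tilt [ 0.  0. -1.][ WARN:0@3.411] global loadsave.cpp:1063 imwrite_ Unsupported depth image for selected encoder is fallbacked to CV_8U.
```

View pics/c1.png

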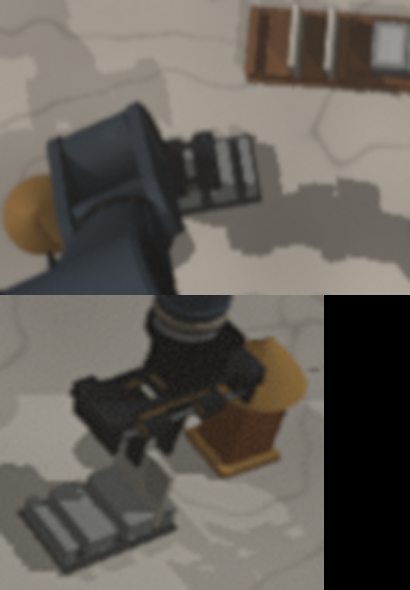

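Emit:
jog_arm(increments=[[[0, 0, 0, 0.0005, 0.001, -0.01, 0.3], [0, 0, 0, 0.0005, 0.001, -0.019, 0.3], [0, 0, 0, 0.0005, 0.001, -0.02, 0.3], [0, 0, 0, 0.0005, 0.001, -0.02, 1], [0, 0, 0, 0.0005, 0.001, -0.02, 1], [0, 0, 0, 0.0005, 0.001, -0.02, 1], [0, 0, 0, 0.0005, 0.001, -0.02, 1], [0, 0, 0, 0.0005, 0.001, -0.02, 1]]])

```text
time: 47.0
position: [0.4433, 0.3343, 0.0636]
tool_rot: [-0.067, 0.704, -0.703, 0.071]
ft_force: [0.9, -1.4, 0.1]
grip_width: 0.0102
```

Emit:
jog_arm(increments=[[[0, 0, 0, 0, 0, 0, 1], [0, 0, 0, 0, 0, 0, 1]]])

```text
time: 47.2
position: [0.4433, 0.3342, 0.0636]
tool_rot: [-0.068, 0.704, -0.703, 0.071]
ft_force: [0.4, -0.7, -1.2]
grip_width: 0.0104
```

Run:
```python
from h import *
goto(cad(0,171.5)[:2]+[.0007,.0006],86.9-180)
```

```text
turn -14.4 shift 0.2037 -0.1300 z now 0.0636 jaw ang -78.7 F [ 0.4 -0.7 -1.2] w 0.0104 t 47.2 q6 1.82 tilt [ 0.005  0.002 -1.   ]
```

Emit:
jog_arm(increments=[[[0, 0, 0, 0, 0, 0.02, 1], [0, 0, 0, 0, 0, 0.045, 1], [0, 0, 0, 0, 0, 0.08, 1], [0, 0, -4, 0.04, -0.03, 0.085, 1], [0, 0, -8, 0.08, -0.06, 0.085, 1], [0, 0, -12, 0.12, -0.09, 0.085, 1], [0, 0, -14.4, 0.16, -0.12, 0.085, 1], [0, 0, -14.4, 0.203, -0.128, 0.085, 1]]], squeeze=20)

```text
time: 48.0
position: [0.6466, 0.2025, 0.1479]
tool_rot: [-0.021, -0.707, 0.707, 0.02]
ft_force: [0.0, 0.6, -2.8]
grip_width: 0.0099
```

Emit:
jog_arm(increments=[[[0, 0, 0, 0, 0, 0, 1], [0, 0, 0, 0, 0, 0, 1]]])

```text
time: 48.2
position: [0.6467, 0.2013, 0.1466]
tool_rot: [-0.021, -0.706, 0.707, 0.021]
ft_force: [-0.7, -0.4, -1.9]
grip_width: 0.0099
```

Run:
```python
from h import *
goto(cad(0,171.5)[:2]+[.0017,.0006],86.9-180)
```

```text
turn 0.4 shift 0.0012 0.0030 z now 0.1466 jaw ang -93.5 F [-0.7 -0.4 -1.9] w 0.0099 t 48.2 q6 1.77 tilt [ 0.    -0.001 -1.   ]
```

Emit:
jog_arm(increments=[[[0, 0, 0.4, 0.0012, 0.003, -0.02, 1], [0, 0, 0.4, 0.0012, 0.003, -0.04, 1], [0, 0, 0.4, 0.0012, 0.003, -0.044, 1], [0, 0, 0.4, 0.0012, 0.003, -0.044, 1], [0, 0, 0.4, 0.0012, 0.003, -0.044, 1]]])

```text
time: 48.7
position: [0.6478, 0.2049, 0.1035]
tool_rot: [-0.019, -0.707, 0.707, 0.018]
ft_force: [-0.4, -0.4, -1.3]
grip_width: 0.0099
```

Run:
```python
from h import *
goto(cad(0,171.5)[:2]+[.0017,.0006],86.9-180)
```

```text
turn -0.1 shift 0.0002 -0.0007 z now 0.1035 jaw ang -93.0 F [-0.4 -0.4 -1.3] w 0.0099 t 48.7 q6 1.77 tilt [ 0.001 -0.001 -1.   ]
```

Emit:
jog_arm(increments=[[[0, 0, 0, 0, -0.0007, -0.008, 1], [0, 0, 0, 0, -0.0007, -0.014, 1], [0, 0, 0, 0, -0.0007, -0.018, 1], [0, 0, 0, 0, -0.0007, -0.018, 1]]])

```text
time: 49.1
position: [0.6471, 0.204, 0.0845]
tool_rot: [-0.018, -0.707, 0.707, 0.019]
ft_force: [-0.7, 0.7, -2.1]
grip_width: 0.0098
```

Emit:
jog_arm(increments=[[[0, 0, 0, 0.0005, 0, -0.008, 1], [0, 0, 0, 0.0005, 0, -0.014, 1], [0, 0, 0, 0.0005, 0, -0.018, 1], [0, 0, 0, 0.0005, 0, -0.02, 1], [0, 0, 0, 0.0005, 0, -0.021, 1], [0, 0, 0, 0.0005, 0, -0.021, 1]]])

```text
time: 49.7
position: [0.6477, 0.2041, 0.0637]
tool_rot: [-0.018, -0.707, 0.707, 0.019]
ft_force: [-0.6, 0.6, -2.2]
grip_width: 0.0097
```

Emit:
jog_arm(increments=[[[0, 0, 0, 0, 0, -0.0008, 1], [0, 0, 0, 0, 0, -0.001, 1], [0, 0, 0, 0, 0, -0.0008, 0.35], [0, 0, 0, 0, 0, -0.0005, 0.35], [0, 0, 0, 0, 0, -0.0005, 0.35], [0, 0, 0, 0, 0, 0.02, 0.35], [0, 0, 0, 0, 0, 0.06, 0.35], [0, 0, 0, -0.04, 0.02, 0.09, 0.3]]])

```text
time: 50.5
position: [0.6167, 0.2209, 0.1538]
tool_rot: [-0.023, -0.707, 0.707, 0.017]
ft_force: [0.2, 1.1, 0.6]
grip_width: 0.0295
```

Emit:
jog_arm(increments=[[[0, 0, 0, -0.04, 0.03, 0.02, 0.3], [0, 0, 0, -0.08, 0.06, 0.03, 0.3], [0, 0, 0, -0.12, 0.09, 0.03, 0.3], [0, 0, 0, -0.16, 0.09, 0.03, 0.3], [0, 0, 0, -0.18, 0.09, 0.03, 0.3], [0, 0, 0, -0.18, 0.09, 0.03, 0.3]]])

```text
time: 51.1
position: [0.433, 0.311, 0.1837]
tool_rot: [-0.021, -0.706, 0.707, 0.017]
ft_force: [0.0, -0.1, -0.0]
grip_width: 0.0306
```

Run:
```python
from h import *
goto((.4415,.3335),101.4-180)
t,s=snap("c2",sr=(260,100,480,280),tr=(160,130,480,265))
platetop(dict(top=t,scene=s),2,"c3")
```

```text
turn 14.5 shift 0.0085 0.0225 z now 0.1837 jaw ang -93.1 F [ 0.  -0.1 -0. ] w 0.0306 t 51.1 q6 2.04 tilt [ 0.006 -0.001 -1.   ]
top 240 142
scene 385 195[ WARN:0@3.803] global loadsave.cpp:1063 imwrite_ Unsupported depth image for selected encoder is fallbacked to CV_8U.
```

View pics/c2.png

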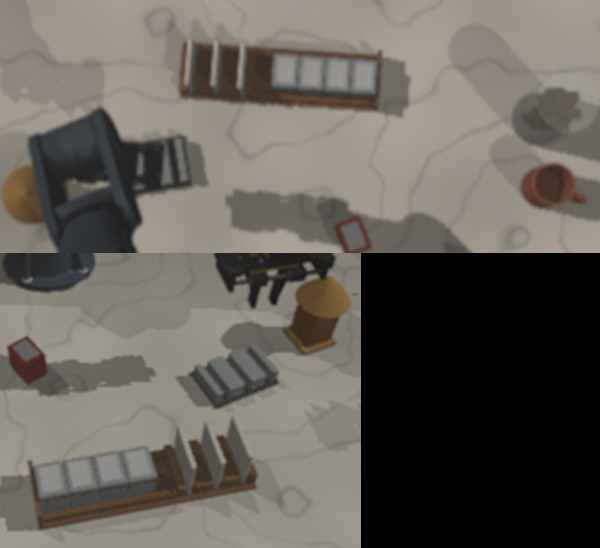

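View pics/c3.png

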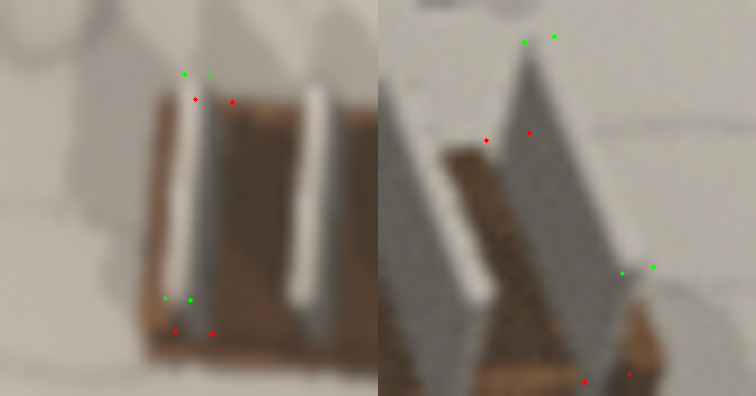

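Run:
```python
from h import *
from scipy.ndimage import map_coordinates
np.set_printoptions(suppress=True,precision=1)
t=grab("top",4);s=grab("scene",4);np.save("pics/tf.npy",t);np.save("pics/sf.npy",s)
for n,im in(("top",t),("scene",s)):
  for k in range(3):
    y=71.5+50*k
    xs=np.arange(-75,76,.5)
    P=np.array([proj(n,cad(x,y,91))[0] for x in xs])
    g=im.mean(2);br=np.mean([map_coordinates(g,[P[:,1],P[:,0]+o],order=1) for o in(-.3,0,.3)],0)
    mid=np.median(br[(xs>-35)&(xs<35)])
    # near-end (towards camera-visible dark side) crossings
    print(n,k,"mid",mid,{int(x):int(b) for x,b in zip(xs,br) if x%5==0 and (abs(x)>30)})
    # lateral offset of strip centre
    off=[]
    for x in(-30,-15,0,15,30):
        ys=np.arange(-12,12.1,.5);Q=np.array([proj(n,cad(x,y+d,91))[0] for d in ys]);b=map_coordinates(g,[Q[:,1],Q[:,0]],order=1)
        w=np.clip(b-(b.min()+.6*(b.max()-b.min())),0,None);off.append((w*ys).sum()/w.sum())
    print("  lateral",np.array(off))
# tin row
d=chroma(t)
for n,im in(("top",t),("scene",s)):
    ys=np.arange(-20,225,1.);Q=np.array([proj(n,cad(0,-186+v,66))[0] for v in ys]);g=im.mean(2)
    b=map_coordinates(g,[Q[:,1],Q[:,0]],order=1);print(n,[(int(v),int(c)) for v,c in zip(ys,b) if v%5==0])
```

```text
top 0 mid 133.0871385448352 {-75: 119, -70: 80, -65: 59, -60: 57, -55: 63, -50: 72, -45: 97, -40: 122, -35: 129, 35: 137, 40: 138, 45: 137, 50: 146, 55: 151, 60: 151, 65: 152, 70: 151, 75: 150}
  lateral [1.3 1.9 1.7 1.1 2. ]
top 1 mid 133.06728989492478 {-75: 137, -70: 99, -65: 62, -60: 54, -55: 58, -50: 66, -45: 89, -40: 118, -35: 128, 35: 138, 40: 138, 45: 128, 50: 129, 55: 132, 60: 133, 65: 133, 70: 134, 75: 140}
  lateral [1.2 1.6 2.  1.2 1.8]
top 2 mid 135.0458051915733 {-75: 131, -70: 96, -65: 69, -60: 55, -55: 62, -50: 78, -45: 106, -40: 124, -35: 129, 35: 139, 40: 138, 45: 133, 50: 131, 55: 134, 60: 136, 65: 135, 70: 134, 75: 135}
  lateral [1.5 1.4 2.  1.2 1.6]
scene 0 mid 140.68853539079993 {-75: 141, -70: 140, -65: 137, -60: 134, -55: 135, -50: 137, -45: 135, -40: 136, -35: 138, 35: 145, 40: 140, 45: 111, 50: 78, 55: 65, 60: 53, 65: 49, 70: 55, 75: 68}
  lateral [5.3 4.7 0.6 0.1 0.4]
scene 1 mid 139.2815753230809 {-75: 131, -70: 143, -65: 143, -60: 142, -55: 142, -50: 142, -45: 140, -40: 137, -35: 136, 35: 141, 40: 141, 45: 119, 50: 82, 55: 63, 60: 52, 65: 48, 70: 62, 75:
[... 695 characters left out ...]
(165, 147), (170, 148), (175, 147), (180, 146), (185, 146), (190, 138), (195, 122), (200, 99), (205, 59), (210, 48), (215, 48), (220, 48)]
scene [(-20, 101), (-15, 105), (-10, 97), (-5, 62), (0, 75), (5, 114), (10, 136), (15, 140), (20, 141), (25, 139), (30, 139), (35, 139), (40, 133), (45, 114), (50, 100), (55, 112), (60, 135), (65, 140), (70, 140), (75, 138), (80, 139), (85, 139), (90, 133), (95, 112), (100, 96), (105, 111), (110, 135), (115, 139), (120, 139), (125, 139), (130, 138), (135, 139), (140, 132), (145, 114), (150, 95), (155, 110), (160, 133), (165, 139), (170, 140), (175, 139), (180, 138), (185, 139), (190, 132), (195, 113), (200, 79), (205, 50), (210, 48), (215, 51), (220, 47)]
```

Run:
```python
import numpy as np,cv2
t=np.load("pics/tf.npy");s=np.load("pics/sf.npy")
f=lambda i,x0,y0,w,h,S:np.clip(cv2.resize(i[y0:y0+h,x0:x0+w],None,fx=S,fy=S,interpolation=cv2.INTER_CUBIC)*1.2,0,255).astype(np.uint8)[:,:,::-1]
a=f(t,250,145,120,50,6);b=f(s,270,195,150,80,4.8)
b=cv2.resize(b,(720,384));cv2.imwrite("pics/fin.png",np.vstack([a,b])[:600])
```

```text
(no output)
```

View pics/fin.png

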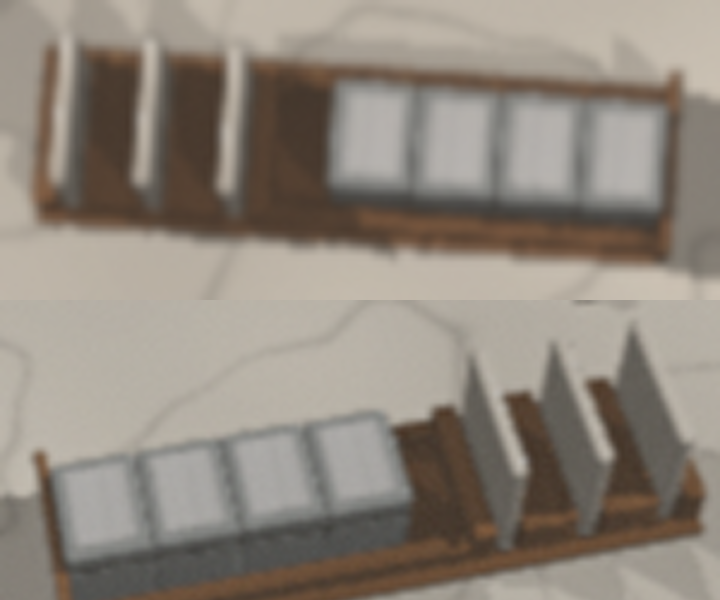

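All four tins show the expected 50 mm spacing with no gaps, and the plates are centred to within about 1 mm. The jar, mug and lantern haven't moved, and the robot is clear, so I'm handing in.

```bash
python3 -c "
from rig import *
print(get_obs()['time'],hand_in())"
```

```text
the job is handed in; nothing more can be done
51.7 None
```

The tea caddy is stocked and the job is handed in, at 51.7 s. `hand_in()` gives no verdict, so what follows rests on my own last checks.

- **Tins:** All four grey tins stand in the bay in one row, long side across. I slid each one home until it touched the wall or its neighbour, then pressed the whole row with about 15 N and it did not move. In both final views the joins sit about 50, 100 and 150 mm from the end wall, with no visible gap. I left the red tin alone.
- **Plates:** Each of the three plates stands on edge in its own slot. The plate ends agree with the centred position to about 1–2 mm, which is as fine as these pictures show.
- **Bystanders:** The jar, mug and lantern look untouched in the final pictures; I did not measure their positions again. The forces I read back were never more than about 16 N, reached in the deliberate push on the tin row.

**Disagreements:** The two cameras differ by 1–2 mm on where the caddy is, so I used the average. When I held the first plate over its slot, the arm's own reading and the picture also differed by about 2 mm. I placed it between the two and it went in without touching the ribs. I saw no sign of any tin being knocked aside during the run.

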